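Hang the pail of slip stones on the hook stand

TASK

Clear the small steel pail of slip stones off the carving bench: swing its folded bail upright while the pail stays standing on the mat, lift the pail by the bail, and hook the bail over the hook of the stand, in the dip just behind the upturned tip. The hook's height has been left anywhere along its adjustment, so lower gently and feel for it, and let go only once the hook is carrying weight, leaving the pail hanging still. Do not lean hard on the hook, keep the pail about level so nothing spills, and leave the other tools where they lie.

Things in the scene. Friction and masses are not known exactly. Their poses are not given: they have to be found in the camera images.
- pail: round open steel pail, 80 mm tall, 100 mm wide at the rim, 80 mm at the foot, 0.38 to 0.55 kg with stones fixed inside. Origin: centre of its underside; z up. The bail's pivots are on its y axis at y = +-57 mm, 70 mm up. The folded bail points to its -x side, roughly towards the robot. It stands on a 3 mm rubber mat on the bench.
- bail (a joint): angle of the bail about its pivots (rad): 0 = level, bow out over the pail's -x side; pi/2 = upright; it grows as the bail is lifted. The pivots are stiff (about 0.045 N m, some 0.5 N at the bow), so the bail stays where it is left. Range 0 to 2.6; folded it starts at 0.25 to 0.55.
- bail_top (a point): centre of the 5 mm wire at the peak of the bail, 86 mm from the pivot axis (156 mm above the pail's underside when upright). The middle of the bow is an upside-down V, 12 mm high and 28 mm wide at its foot, in which the hook seats; either side of it is a straight wooden grip. Axes are the bail's: y along the pivots, -x from the pivots to the peak.
- grip_left (a point): centre of the wooden grip on the pail's +y side: a round sleeve 12 mm thick, 26 mm long along y, 74 mm from the pivot axis and 29 mm to the side of the peak. Gripping here leaves the V free for the hook.
- grip_right (a point): the same grip on the pail's -y side
- stand: fixed hook stand: a 120 x 110 x 12 mm steel foot and an upright post, 16 mm thick and 238 mm tall. Origin: foot of the post, on the mat; z up. A collar on the post carries a round steel hook arm, 8 mm thick, reaching out to the stand's -x side (roughly towards the robot) at y = 0. No more than 15 N may press on stand or hook.
- dip_nominal (a point): reference point on the stand, 96 mm from the post and 215 mm up: where the hook's dip would be at mid setting. The collar is clamped at an unknown height that is NOT reported: the real dip is anywhere from 18 mm below to 18 mm above this point. The arm is sprung: it gives about 1 mm per 3 N of downward load, and the collar stays put. Axes as the stand's.
- hook_shape (a point): another point on the stand, on the post's axis, 215 mm up. Shape of the hook arm's centre line, at mid setting, from this point: straight at z +6 mm to x -76 mm, down to a level dip at z 0 from x -88 to -104 mm, then up to the tip end at x -119 mm, z +18 mm. A bail peak hung in the dip has its wire centre 6.5 mm above the dip's centre line.
- gouge_a: a carving gouge: round wooden handle 105 mm long and 22 mm thick with a thin steel blade, lying between the pail and the stand
- gouge_b: a second gouge, as gouge_a, beside it
- gouge_c: a third gouge with a dark handle, near the mat's front right corner
- mallet: a carver's round wooden mallet, 230 mm long, 72 mm thick, lying at the left edge of the mat
- oilstone: a pale sharpening stone 150 x 50 x 25 mm lying flat near the front left corner of the mat
- brush: a hand brush lying at the right edge of the mat
- jar: a closed amber glass jar, 60 mm wide, 70 mm tall, near the far edge of the mat

How it is judged:
By the outcome, as a careful person would: the job done as asked, in the order asked, and still so for the second after the job is handed in, with the robot touching nothing.
It also fails if it takes over 72 s, if anything falls off the work surface, if the arm or the gripper's body presses on something with over 40 N, if the wrist force passes 120 N, or if a joint passes its speed limit or range.

ROBOT

A 7-joint arm with a two-finger parallel gripper is mounted at the origin on the work surface. World frame = base frame: x ahead of the robot, y to its left, z up, the work surface at z = 0. Lengths are in m, angles in rad, forces in N, time in s.
With the tool pointing down it reaches from about 0.4 to 0.85 m from the base axis. Payload 4.5 kg.
Tool frame: the origin (TCP) lies between the finger pads; the fingertips stand 8 mm ahead of it and the grasp point (between the pads) lies 11 mm behind it; z points along the fingers, x is the direction in which the jaws open and shut, and the axes are right-handed (so a half turn about z gives the same grasp; the last joint's range is limited). The gripper opens to 88 mm and grips with 3 to 60 N. Pads are 18 mm wide; open, the fingers measure 123 mm over their backs; the gripper's body (75 mm by 187 mm) begins 45 mm behind the grasp point.
Start: joints at [1.266, 0.689, -0.195, 1.565, 0.157, 0.902, -0.215], TCP at [0.208, -0.589, 0.247] pointing down, gripper open.
Joint ranges: [-3.01, 3.01], [-0.46, 2.08], [-1.47, 1.51], [0.13, 2.56], [-1, 4.14], [0.04, 2.09], [-2.66, 2.66]. Speed limits (rad/s): [2.57, 2.57, 3.14, 3.14, 3.14, 3.14, 3.14].

INTERFACE

Orientations are given as a unit quaternion [w, x, y, z].
In Python, from plant import monitor, capture, job_done gives the robot as it stands. The module is installed in compiled form; this text tells all that it offers.
- The arm moves only by the tool send_rows, never from a script. Its argument "steps" is a list of rows, each a list of 7 numbers: the gripper's target within -1 to 1 (shut at 1, half-way at 0, fully open at -1), then the shift along the tool's x, y, z each as a share of 0.5 m, from -1 to 1, then the turn, a rotation vector about the tool's x, y, z each as a share of 180 degrees, from -1 to 1. In form: [[gripper, dx, dy, dz, ax, ay, az], ...]. A call has 1 to 10 rows; each row shifts and turns the commanded pose from where the row before left it, along the tool's axes as they then stand; what a row does not reach is not made up. A row lasts 1/8 s, in which the tool goes at most 62.5 mm and 10.7 degrees, less where a joint would pass 70% of its speed; a pose out of reach is approached as far as the arm can. A call with a number of a shift or a turn outside -1 to 1 is refused whole. A call with a gripper value outside its range is refused whole. The fingers move at their own pace and stop on an object; "squeeze" is the grip in N (left out, the last holds). Time passes only in rows, so rows that do not move let the fingers close. It gives the time, the measured TCP pose, the force and the opening at its end, in the units of the state.
- monitor.get_obs(): the state, without advancing time (a new reading comes with each control period).
- capture(name): name is "scene" or "top" or "wrist"; returns a dict with "pixels" (420x560x3 uint8, red, green, blue), "fx", "fy", "cx", "cy" (pixels), "camera_from_world" (4x4, takes a point from world to camera coordinates). Camera axes: x right, y down, z forward; pixel columns grow to the right and rows downward; lengths in m; the calibration is good to about 2 mm. A picture is of the moment at which its call begins. There is no depth.
- job_done(): hands the job in, once; it reports no verdict.
The state is a dict: "time": time; "qpos": joint angles; "qd": joint speeds; "joint_efforts": joint torques, N m; "tool_pos": TCP position; "tcp_rot": TCP orientation; "contact_force": force on the tool from outside, world axes, zero at the start; "ft_torque": the same for the moment, N m; "grip_width": opening from 0.0 (shut) to 1.0 (fully open).
Only numpy, scipy, OpenCV 4.12 (cv2) and the standard library are available. Lean on these libraries where they do the work, as an engineer would, in place of code of your own. Each camera call takes 0.05 s, during which the arm holds its last target.

## Working session

There is one attempt and no reset: what is moved stays moved. The work goes in short steps, Python scripts to look and compute and a tool call to move; the robot and the scene stay as the last step left them, time stands still between calls to the robot, and variables do not carry over. Pictures are saved under pics/ and viewed, and the job is handed in when it is done.

Besides the shell and the picture viewer there is one more tool, called after "Request:" as name(argument=value, ...) on one line, values as JSON. send_rows: Moves the arm, as the interface text tells. Its arguments: {"type":"object","properties":{"steps":{"type":"array","items":{"type":"array","items":{"type":"number","minimum":-1,"maximum":1}}},"squeeze":{"type":"number"}},"required":["steps"]}

```bash
ls; mkdir -p pics; cat > h.py <<'E'
import numpy as np, cv2
from plant import monitor, capture, job_done
def snap(cam,name):
    c=capture(cam); cv2.imwrite(f'pics/{name}.png',c['pixels'][:,:,::-1])
    np.savez(f'pics/{name}.npz',**{k:np.array(v) for k,v in c.items()}); return c
def load(name): 
    d=np.load(f'pics/{name}.npz'); return {k:d[k] for k in d.files}
def ray(c,u,v):
    T=np.array(c['camera_from_world']);R=T[:3,:3];o=-R.T@T[:3,3]
    d=R.T@np.array([(u-c['cx'])/c['fx'],(v-c['cy'])/c['fy'],1.]);return o,d/np.linalg.norm(d)
def plane(c,u,v,z):
    o,d=ray(c,u,v);return o+d*(z-o[2])/d[2]
def tri(*obs):
    A=np.zeros((3,3));b=np.zeros(3);R=[ray(*o) for o in obs]
    for o,d in R:
        P=np.eye(3)-np.outer(d,d);A+=P;b+=P@o
    x=np.linalg.solve(A,b)
    return x,[float(np.linalg.norm((np.eye(3)-np.outer(d,d))@(x-o)))*1000 for o,d in R]
def proj(c,p):
    T=np.array(c['camera_from_world']);q=T[:3,:3]@p+T[:3,3]
    return np.array([c['fx']*q[0]/q[2]+c['cx'],c['fy']*q[1]/q[2]+c['cy']])
E
python3 - <<'E'
from h import *
np.set_printoptions(precision=4,suppress=True)
print(monitor.get_obs())
for n in ['scene','top','wrist']:
    c=snap(n,n+'0'); print(n,c['fx'],c['cx'],c['cy'],ray(c,280,210))
E
```

```text
pics
{'time': 0.0, 'qpos': array([ 1.2658,  0.69  , -0.1945,  1.5663,  0.1573,  0.9025, -0.2151]), 'qd': array([ 0.0011,  0.0002, -0.0009,  0.0019, -0.0008, -0.0011, -0.0013]), 'joint_efforts': array([ -0.0007, -52.756 ,  -1.2676, -15.3424,  -0.0528,   0.0066,
         0.0001]), 'tool_pos': array([ 0.2075, -0.5889,  0.2459]), 'tcp_rot': array([-0.0005,  0.8162, -0.5777, -0.0008]), 'contact_force': array([0.4505, 0.6016, 0.3944]), 'ft_torque': array([ 0.0086, -0.0333, -0.013 ]), 'grip_width': 0.9982910872782705}
scene 521.0725111662048 280.48636729284385 216.39217451516907 (array([ 1.4055, -0.6412,  1.1913]), array([-0.5599,  0.442 , -0.7008]))
top 445.4665910731901 278.12010663076217 205.28623083014762 (array([0.3971, 0.0183, 1.1459]), array([ 0.1547, -0.0129, -0.9879]))
wrist 291.4537351227416 282.21921840192215 209.96426999063723 (array([ 0.2751, -0.565 ,  0.3837]), array([-0.2642, -0.0824, -0.9609]))
```

View pics/scene0.png

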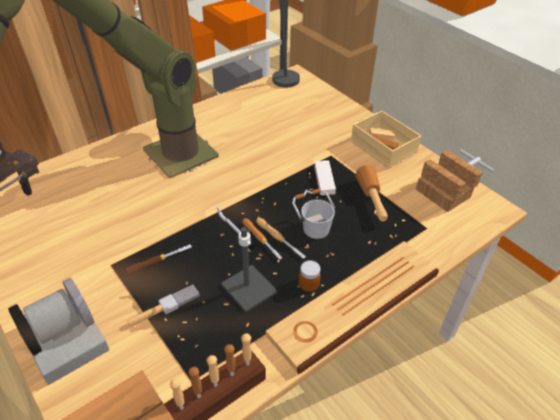

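View pics/top0.png

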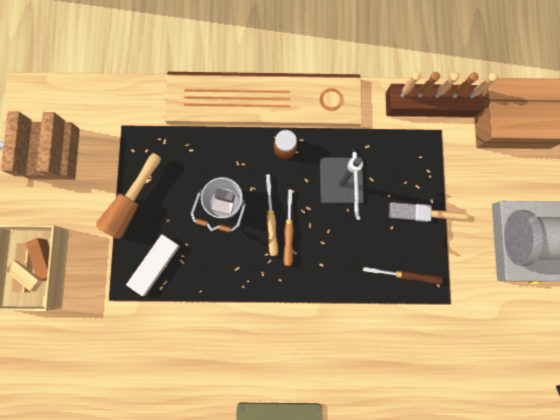

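View pics/wrist0.png

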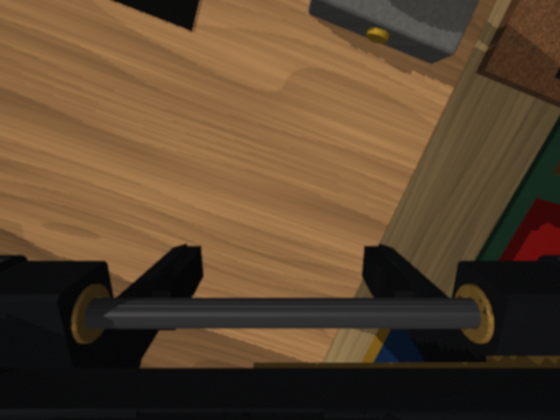

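The scene view shows the pail at about (318,217), with the stand post at (245,265) and its hook reaching to (222,212). In the top view the pail rim is at (221,198), the bail bow at (213,228) with two brown grips, and the hook runs from (355,160) to (357,216). I'll zoom in on these.

```bash
python3 - <<'E'
from h import *
t=cv2.imread('pics/top0.png');s=cv2.imread('pics/scene0.png')
def crop(im,x,y,w,h,k): return cv2.resize(im[y:y+h,x:x+w],None,fx=k,fy=k,interpolation=cv2.INTER_CUBIC)
cv2.imwrite('pics/t_pail.png',crop(t,180,165,80,75,8))
cv2.imwrite('pics/t_stand.png',crop(t,310,140,80,90,6))
cv2.imwrite('pics/s_pail.png',crop(s,280,170,75,75,8))
cv2.imwrite('pics/s_stand.png',crop(s,205,195,90,120,5))
E
```

```text
(no output)
```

View pics/t_pail.png

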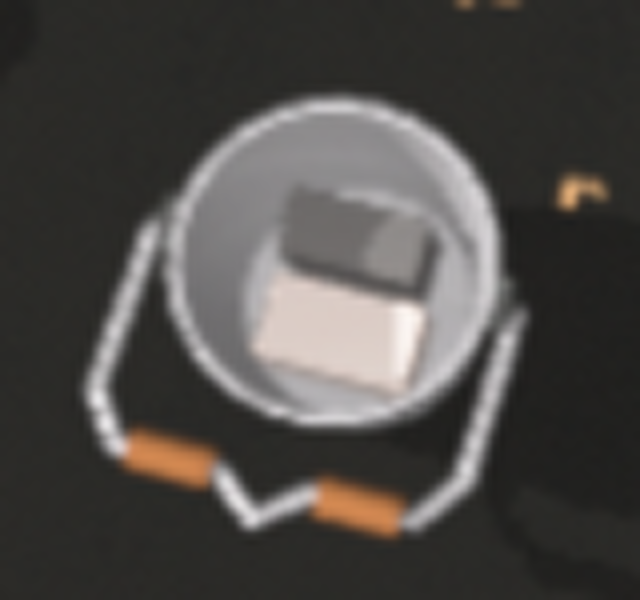

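View pics/t_stand.png

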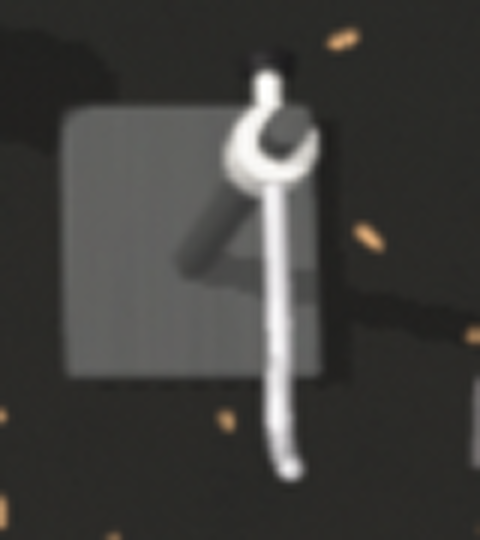

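View pics/s_pail.png

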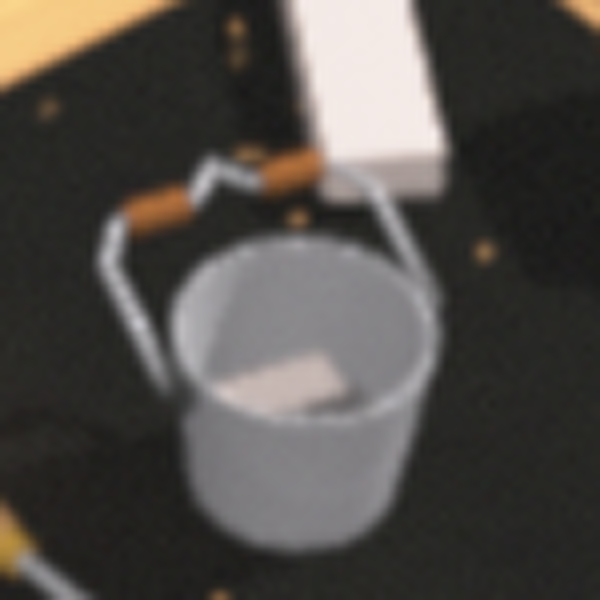

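View pics/s_stand.png

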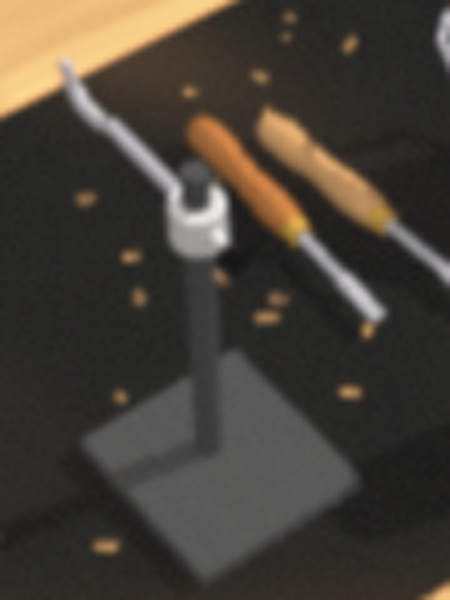

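```bash
python3 - <<'E'
from h import *
np.set_printoptions(precision=4,suppress=True)
t=load('top0');s=load('scene0')
f=lambda p,x,y,k:((p[0]+.5)/k-.5+x,(p[1]+.5)/k-.5+y)
T=lambda a,b:(t,*f((a,b),180,165,8)); S=lambda a,b:(s,*f((a,b),280,170,8))
TS=lambda a,b:(t,*f((a,b),310,140,6)); SS=lambda a,b:(s,*f((a,b),205,195,5))
for n,a,b in [('peak',T(252,524),S(213,160)),('gl',T(170,458),S(292,172)),('gr',T(358,508),S(157,210)),('pl',T(155,228),S(438,300)),('pr',T(518,305),S(170,392)),
 ('tip',TS(291,470),SS(65,65)),('posttop',TS(290,135),SS(195,165)),('arm_at_collar',TS(272,190),SS(170,185))]:
    print(n,*tri(a,b))
print('rimcentre',plane(*T(335,262),.083), 'inner base', plane(*T(345,300),.005))
pc=plane(*T(335,262),.083)
for q in [(62,375),(320,377),(70,108)]: print('foot corner',plane(*TS(*q),.015))
print('postfoot',plane(*TS(190,268),.015))
for n,u in [('tipend',(291,470)),('dip?',(283,420))]: print(n,plane(*TS(*u),.233))
# orientation of arm in scene
for q in [(271,152),(272,200),(280,400),(291,470)]: print(plane(*TS(*q),.224))
# gouges handles/ mat corners
for q in [(268,178),(273,250),(290,192),(288,260)]: print('gouge',plane(t,*q,.014))
E
```

```text
peak [0.5112 0.1667 0.101 ] [0.4174308944600228, 0.4174308944600169]
gl [0.5307 0.1918 0.0955] [0.33481820575255844, 0.33481820575230153]
gr [0.5164 0.1356 0.0959] [0.3555046374857452, 0.3555046374858701]
pl [0.6043 0.2032 0.0763] [0.6537552803113378, 0.6537552803112303]
pr [0.5812 0.0908 0.0758] [0.7069396721755776, 0.7069396721757161]
tip [ 0.5265 -0.1577  0.2239] [0.4873663430598493, 0.48736634305992016]
posttop [ 0.6425 -0.155   0.2427] [0.7392744269379423, 0.7392744269379778]
arm_at_collar [ 0.6272 -0.1565  0.2162] [3.0846693282565756, 3.0846693282568305]
rimcentre [0.5929 0.1466 0.083 ] inner base [0.5948 0.1524 0.005 ]
foot corner [ 0.5961 -0.0993  0.015 ]
foot corner [ 0.5967 -0.2104  0.015 ]
foot corner [ 0.7147 -0.1033  0.015 ]
postfoot [ 0.6439 -0.155   0.015 ]
tipend [ 0.5255 -0.1556  0.233 ]
dip? [ 0.5429 -0.1531  0.233 ]
[ 0.6408 -0.1523  0.224 ]
[ 0.6233 -0.1524  0.224 ]
[ 0.5514 -0.1539  0.224 ]
[ 0.5267 -0.1573  0.224 ]
gouge [0.6582 0.0356 0.014 ]
gouge [0.4716 0.0202 0.014 ]
gouge [ 0.6218 -0.0219  0.014 ]
gouge [ 0.4468 -0.018   0.014 ]
```

```bash
cat >> h.py <<'E'
from scipy.spatial.transform import Rotation as Rn
np.set_printoptions(precision=4,suppress=True)
def now():
    o=monitor.get_obs();q=o['tcp_rot'];return o,np.array(o['tool_pos']),Rn.from_quat([q[1],q[2],q[3],q[0]])
def tgtR(yaw,tilt):
    h=np.array([np.cos(yaw),np.sin(yaw),0]);k=np.array([0,0,1.])
    z=np.sin(tilt)*h-np.cos(tilt)*k;x=np.cos(tilt)*h+np.sin(tilt)*k
    return Rn.from_matrix(np.stack([x,np.cross(z,x),z],1))
def go(p,R,p0=None,R0=None):
    "total tool-frame shift (units of .5m) if translating first, and total turn (units of pi) after"
    if p0 is None: _,p0,R0=now()
    d=R0.inv().apply(np.array(p)-p0)/.5; a=(R0.inv()*R).as_rotvec()/np.pi
    print('shift',d,'turn',a,'rows>=',np.linalg.norm(d)*.5/.0625,np.linalg.norm(a)*180/10.7)
E
cat > pail.py <<'E'
from h import *
yaw=-.203;h=np.array([np.cos(yaw),np.sin(yaw),0]);yv=np.array([-np.sin(yaw),np.cos(yaw),0])
piv=np.array([.5928,.147,.0745])
def rod(a): return piv-.029*yv+.074*(-np.cos(a)*h+np.sin(a)*np.array([0,0,1]))
E
python3 - <<'E'
from pail import *
R=tgtR(yaw,.55); print(R.as_matrix()); r=rod(.27); print('rod',r)
pre=r-.10*R.as_matrix()[:,2]; print(pre)
o,p,R0=now(); go([.35,-.3,.36],R); go(pre,R); go(pre,R,np.array([.35,-.3,.36]),R0)
E
```

```text
[[ 0.835  -0.2016  0.512 ]
 [-0.1719 -0.9795 -0.1054]
 [ 0.5227  0.     -0.8525]]
rod [0.5171 0.133  0.0942]
[0.4659 0.1435 0.1795]
shift [-0.4508 -0.4609 -0.2272] turn [ 0.0898  0.1596 -0.319 ] rows>= 5.468611091710106 6.187897191314217
shift [-1.2099 -0.9744  0.1348] turn [ 0.0898  0.1596 -0.319 ] rows>= 12.474244418436088 6.187897191314217
shift [-0.759  -0.5135  0.362 ] turn [ 0.0898  0.1596 -0.319 ] rows>= 7.88265917908206 6.187897191314217
```

Request:
send_rows(steps=[[0, -0.056, -0.058, -0.028, 0, 0, 0], [0, -0.056, -0.058, -0.028, 0, 0, 0], [0, -0.056, -0.058, -0.028, 0, 0, 0], [0, -0.056, -0.058, -0.028, 0, 0, 0], [0, -0.056, -0.058, -0.028, 0, 0, 0], [0, -0.056, -0.058, -0.028, 0, 0, 0], [0, -0.056, -0.058, -0.028, 0, 0, 0], [0, -0.056, -0.058, -0.028, 0, 0, 0]])

```text
time: 1.15
tool_pos: [0.3524, -0.2997, 0.3591]
tcp_rot: [0.0, 0.816, -0.578, -0.0]
contact_force: [0.8, -0.2, 0.0]
grip_width: 0.498
```

Request:
send_rows(steps=[[0, 0, 0, 0, 0.011, 0.02, -0.04], [0, 0, 0, 0, 0.011, 0.02, -0.04], [0, 0, 0, 0, 0.011, 0.02, -0.04], [0, 0, 0, 0, 0.011, 0.02, -0.04], [0, 0, 0, 0, 0.011, 0.02, -0.04], [0, 0, 0, 0, 0.011, 0.02, -0.04], [0, 0, 0, 0, 0.011, 0.02, -0.04], [0, 0, 0, 0, 0.011, 0.02, -0.04]])

```text
time: 2.15
tool_pos: [0.3519, -0.3007, 0.3589]
tcp_rot: [0.031, 0.958, -0.093, 0.27]
contact_force: [2.1, 0.8, -0.2]
grip_width: 0.502
```

```bash
python3 - <<'E'
from pail import *
R=tgtR(yaw,.55); r=rod(.27)
o,p,R0=now(); print(p,R0.as_matrix(),o['grip_width'],o['qpos'])
go(r-.10*R.as_matrix()[:,2]+[0,0,.06],R)
E
```

```text
[ 0.3519 -0.3007  0.3589] [[ 0.8366 -0.1959  0.5116]
 [-0.1622 -0.9806 -0.1103]
 [ 0.5232  0.0093 -0.8521]] 0.5015999720567915 [ 1.5149  0.2743 -0.8972  2.2488 -0.1357  0.2235  0.621 ]
shift [-0.0783 -0.918   0.222 ] turn [ 0.0016 -0.0002  0.0031] rows>= 7.582007159663419 0.05890635651430657
```

Request:
send_rows(steps=[[0, -0.008, -0.092, 0.022, 0, 0, 0], [0, -0.008, -0.092, 0.022, 0, 0, 0], [0, -0.008, -0.092, 0.022, 0, 0, 0], [0, -0.008, -0.092, 0.022, 0, 0, 0], [0, -0.008, -0.092, 0.022, 0, 0, 0], [0, -0.008, -0.092, 0.022, 0, 0, 0], [0, -0.008, -0.092, 0.022, 0, 0, 0], [0, -0.008, -0.092, 0.022, 0, 0, 0], [0, -0.008, -0.092, 0.022, 0, 0, 0], [0, -0.006, -0.09, 0.024, 0.0016, 0, 0.003]])

```text
time: 3.4
tool_pos: [0.4334, -0.0172, 0.3111]
tcp_rot: [0.02, 0.967, -0.1, 0.235]
contact_force: [0.5, -0.4, -0.5]
grip_width: 0.501
```

```bash
python3 - <<'E'
from pail import *
R=tgtR(yaw,.55); r=rod(.27)
o,p,R0=now(); print(p,o['qpos'],R0.as_matrix())
go(r-.10*R.as_matrix()[:,2],R)
c=snap('wrist','w1'); print([proj(c,rod(.27)),proj(c,rod(.27)+.058*yv)])
E
```

```text
[ 0.4334 -0.0172  0.3111] [-0.6773  0.264   0.6494  2.4438 -1.0006  0.0431  0.7026] [[ 0.8695 -0.2033  0.4501]
 [-0.1848 -0.9791 -0.0852]
 [ 0.458  -0.0091 -0.8889]]
shift [-0.1235 -0.3256  0.2359] turn [-0.0023  0.0236 -0.0019] rows>= 3.3646228230629274 0.400362456082479
[array([232.0939,  39.7232]), array([229.1378, -23.2056])]
```

View pics/w1.png

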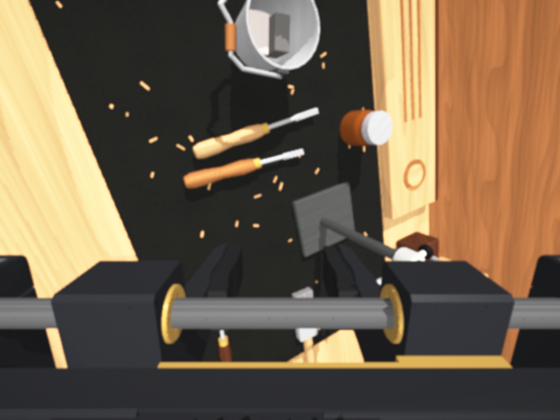

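Request:
send_rows(steps=[[0, -0.02, -0.06, 0.02, 0, 0, 0], [0, -0.02, -0.06, 0.02, 0, 0, 0], [0, -0.02, -0.06, 0.02, 0, 0, 0], [0, -0.02, -0.06, 0.02, 0, 0, 0]])

```text
time: 3.95
tool_pos: [0.4444, 0.1078, 0.2742]
tcp_rot: [0.022, 0.969, -0.1, 0.224]
contact_force: [0.7, 0.1, 0.3]
grip_width: 0.498
```

```bash
python3 - <<'E'
from pail import *
R=tgtR(yaw,.55); r=rod(.27)
o,p,R0=now(); print(p,o['qpos'],R0.as_matrix()[:,2])
go(r-.10*R.as_matrix()[:,2],R)
E
```

```text
[0.4444 0.1078 0.2742] [-1.0359  0.444   0.7332  2.3958 -0.9995  0.0434  0.3759] [ 0.4302 -0.0882 -0.8984]
shift [-0.0585 -0.0785  0.1824] turn [-0.0001  0.0304 -0.0011] rows>= 1.656275083996684 0.5111542070115275
```

Request:
send_rows(steps=[[0, -0.012, -0.02, 0.045, 0, 0, 0], [0, -0.012, -0.02, 0.045, 0, 0, 0], [0, -0.012, -0.02, 0.045, 0, 0, 0], [0, -0.012, -0.02, 0.045, 0, 0, 0], [0, 0, 0, 0, 0, 0.015, 0]])

```text
time: 4.58
tool_pos: [0.4853, 0.1595, 0.2234]
tcp_rot: [0.041, 0.969, -0.104, 0.219]
contact_force: [-0.2, -0.8, -0.8]
grip_width: 0.506
```

```bash
python3 - <<'E'
from pail import *
r=rod(.27)
o,p,R0=now(); print(p,o['qpos'],R0.as_matrix()[:,2])
R=tgtR(yaw,.5)
go(r-.10*R.as_matrix()[:,2],R)
c=snap('wrist','w2'); print([proj(c,rod(.27)),proj(c,rod(.27)+.058*yv)])
E
```

```text
[0.4853 0.1595 0.2234] [-1.0248  0.623   0.6487  2.2796 -0.9995  0.0435  0.2474] [ 0.4154 -0.1248 -0.901 ]
shift [-0.0564  0.0368  0.0662] turn [ 0.0123  0.0168 -0.0006] rows>= 0.7551726106853088 0.3502409344919501
[array([258.6518, 218.4997]), array([256.8166, 158.6318])]
```

View pics/w2.png

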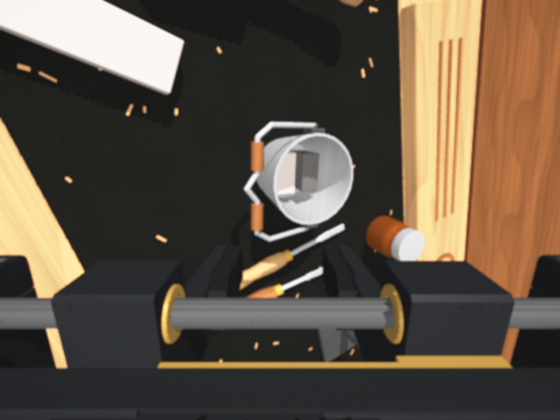

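```bash
python3 - <<'E'
from pail import *
t=load('top0');s=load('scene0');w=load('w2')
def cent(c,box):
    x,y,W,H=box;im=c['pixels'][y:y+H,x:x+W];hsv=cv2.cvtColor(im,cv2.COLOR_RGB2HSV)
    m=cv2.inRange(hsv,(5,130,80),(20,255,255));n,l,st,ce=cv2.connectedComponentsWithStats(m)
    return [(st[i][4],ce[i]+[x,y]) for i in range(1,n) if st[i][4]>6]
for n,c,b in [('t',t,(185,215,50,20)),('s',s,(290,180,35,25)),('w',w,(245,130,22,105))]: print(n,cent(c,b))
E
```

```text
t [(np.int32(54), array([200.8704, 221.9444])), (np.int32(54), array([224.3148, 227.9815]))]
s [(np.int32(30), array([315.7, 190.7])), (np.int32(33), array([299.4848, 195.6364]))]
w [(np.int32(358), array([256.3966, 155.9385])), (np.int32(340), array([256.7088, 216.7088]))]
```

```bash
python3 - <<'E'
from pail import *
r=rod(.27);o,p,R0=now()
R=tgtR(yaw,.3)
go(r-.08*R.as_matrix()[:,2],R)
E
```

```text
shift [-0.0227  0.0373  0.1093] turn [ 0.0118 -0.0474 -0.0014] rows>= 0.9420262229100551 0.8222610360206402
```

Request:
send_rows(steps=[[0, 0, 0.02, 0, 0.004, -0.016, 0], [0, 0, 0.017, 0, 0.004, -0.016, 0], [0, 0, 0, 0, 0.004, -0.016, 0], [0, 0, 0, 0, 0, 0, 0]])

```text
time: 5.12
tool_pos: [0.4816, 0.1405, 0.2254]
tcp_rot: [0.014, 0.983, -0.104, 0.148]
contact_force: [-0.6, 0.0, -1.1]
grip_width: 0.5
```

```bash
python3 - <<'E'
from pail import *
t=load('top0');s=load('scene0');w=load('w2')
for k in [[(t,200.87,221.94),(s,315.7,190.7),(w,256.4,155.94)],[(t,224.31,227.98),(s,299.5,195.64),(w,256.7,216.7)]]:
    print(tri(*k), tri(k[0],k[1])[0], tri(k[0],k[2])[0])
r=rod(.27);o,p,R0=now(); print(p,o['qpos'],r)
R=tgtR(yaw,.3)
go(r-.08*R.as_matrix()[:,2],R)
E
```

```text
(array([0.5293, 0.192 , 0.0954]), [1.2570554280573358, 0.7463355678554439, 0.8541007716057025]) [0.53   0.1912 0.0969] [0.5304 0.1921 0.0922]
(array([0.5161, 0.1362, 0.0957]), [0.7517585335327309, 0.4141143931081654, 0.8893391984462083]) [0.5168 0.136  0.0966] [0.5162 0.1359 0.0947]
[0.4816 0.1405 0.2254] [-0.9317  0.6077  0.7067  2.2176 -0.9163  0.2789  0.2872] [0.5171 0.133  0.0942]
shift [-0.008   0.0006  0.112 ] turn [-0.0003  0.0004 -0.0025] rows>= 0.8983307538465876 0.04242042361879807
```

```bash
sed -i 's/yaw=-.203/yaw=-.222/; s/\[.5928,.147,.0745\]/[.5925,.148,.0747]/' pail.py; python3 - <<'E'
from pail import *
R=tgtR(yaw,.3); r=rod(.28); print(r)
go(r-.04*R.as_matrix()[:,2],R)
go(r+.002*R.as_matrix()[:,2],R)
E
```

```text
[0.5167 0.1354 0.0952]
shift [-0.009  -0.0043  0.1898] turn [-0.0021  0.0004  0.0033] rows>= 1.5203162165444268 0.06612566582640661
shift [-0.0089 -0.0038  0.2738] turn [-0.0021  0.0004  0.0033] rows>= 2.1915717052985006 0.06612566582640661
```

Request:
send_rows(steps=[[0.2, -0.005, -0.002, 0.047, -0.002, 0, 0.003], [0.2, -0.004, -0.002, 0.047, 0, 0, 0], [0.2, 0, 0, 0.047, 0, 0, 0], [0.2, 0, 0, 0.047, 0, 0, 0], [0.2, 0, 0, 0, 0, 0, 0]])

```text
time: 5.75
tool_pos: [0.5089, 0.1415, 0.1402]
tcp_rot: [0.02, 0.984, -0.109, 0.141]
contact_force: [-0.5, 0.0, 0.8]
grip_width: 0.399
```

```bash
python3 - <<'E'
from pail import *
R=tgtR(yaw,.3); r=rod(.28)
o,p,R0=now(); print(p,o['qpos'],o['contact_force'],o['grip_width'])
go(r+.002*R.as_matrix()[:,2],R)
c=snap('wrist','w3');snap('scene','s3'); print([proj(c,rod(.28)),proj(c,rod(.28)+.058*yv)])
s=cv2.imread('pics/s3.png');cv2.imwrite('pics/s3c.png',cv2.resize(s[110:260,210:370],None,fx=4,fy=4,interpolation=cv2.INTER_CUBIC))
E
```

```text
[0.5089 0.1415 0.1402] [-0.6719  0.7309  0.3287  2.1936 -1.      0.0423  0.3281] [-0.4721  0.0482  0.7764] 0.3992542729460975
shift [-0.0081  0.0077  0.0956] turn [0.0026 0.0049 0.001 ] rows>= 0.7703332677392356 0.09376315706229946
[array([276.0078, 242.5715]), array([275.664 , 155.8364])]
```

View pics/w3.png

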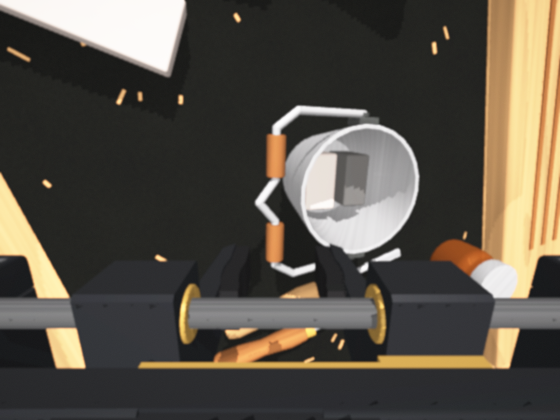

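View pics/s3c.png

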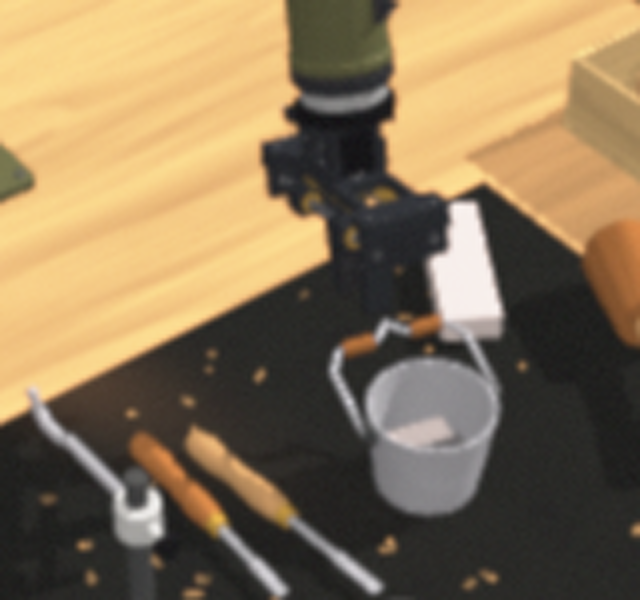

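```bash
python3 - <<'E'
from pail import *
R=tgtR(yaw,.06); r=rod(.28)
o,p,R0=now();
go(r+[0,0,.05],R)
E
```

```text
shift [ 0.0198  0.0081 -0.0021] turn [ 0.0026 -0.0719  0.0006] rows>= 0.17225061788598203 1.2105466252367165
```

Request:
send_rows(steps=[[0.4, 0.007, 0.003, 0, 0.001, -0.018, 0], [0.4, 0.007, 0.003, 0, 0.001, -0.018, 0], [0.4, 0.006, 0.002, -0.002, 0.001, -0.018, 0], [0.4, 0, 0, 0, 0, -0.018, 0], [0.4, 0, 0, 0, 0, 0, 0]])

```text
time: 6.48
tool_pos: [0.5183, 0.1354, 0.1451]
tcp_rot: [0.003, 0.993, -0.11, 0.031]
contact_force: [0.1, -0.8, -0.0]
grip_width: 0.301
```

```bash
python3 - <<'E'
from pail import *
R=tgtR(yaw,.06); r=rod(.28)
o,p,R0=now(); print(p,o['qpos'],o['contact_force'],o['grip_width'],R0.as_matrix()[:,2])
go(r+[0,0,.001],R)
c=snap('wrist','w4'); print([proj(c,rod(.28)),proj(c,rod(.28)+.058*yv)])
E
```

```text
[0.5183 0.1354 0.1451] [-0.7023  0.8012  0.5921  2.0035 -0.8411  0.5267  0.2609] [ 0.1364 -0.8476 -0.007 ] 0.30149172566799676 [ 0.061  -0.0121 -0.9981]
shift [-0.0091  0.0009  0.0976] turn [-0.0005 -0.0007  0.0007] rows>= 0.7842615190570933 0.019260268263510426
[array([275.2529, 235.7102]), array([274.8262, 149.6761])]
```

View pics/w4.png

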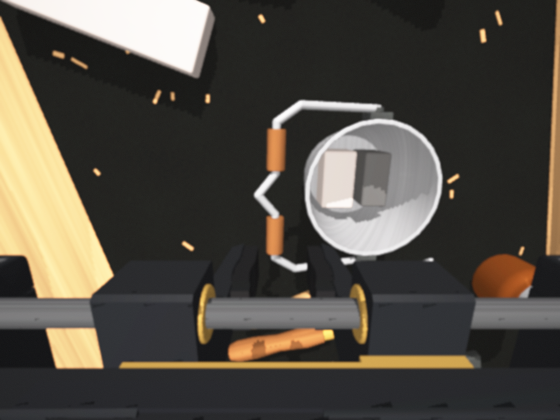

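The grips appear at (275,235) and (276,149), within 1 px of the predicted positions. Descending onto the right grip.

Request:
send_rows(steps=[[0.43, -0.009, 0.001, 0.03, 0, 0, 0], [0.43, 0, 0, 0.03, 0, 0, 0], [0.43, 0, 0, 0.02, 0, 0, 0], [0.43, 0, 0, 0.018, 0, 0, 0], [0.43, 0, 0, 0, 0, 0, 0]])

```text
time: 7.15
tool_pos: [0.5156, 0.1354, 0.0949]
tcp_rot: [0.003, 0.994, -0.11, 0.029]
contact_force: [-0.1, 0.5, 0.4]
grip_width: 0.287
```

```bash
python3 - <<'E'
from pail import *
R=tgtR(yaw,.06); r=rod(.28)
o,p,R0=now(); print(p,o['qpos'],o['contact_force'],o['grip_width'],R0.as_matrix()[:,2])
go(r+[0,0,.001],R)
c=snap('scene','s5'); s=cv2.imread('pics/s5.png');cv2.imwrite('pics/s5c.png',cv2.resize(s[130:250,250:370],None,fx=5,fy=5,interpolation=cv2.INTER_CUBIC))
E
```

```text
[0.5156 0.1354 0.0949] [-0.6285  0.8627  0.4585  2.0302 -0.9201  0.3977  0.3255] [-0.0783  0.4805  0.3634] 0.2868388467744053 [ 0.0576 -0.0117 -0.9983]
shift [ 0.0024 -0.0005 -0.0024] turn [-0.0004  0.0004  0.0007] rows>= 0.02712065043952975 0.014551043896509836
```

View pics/s5c.png

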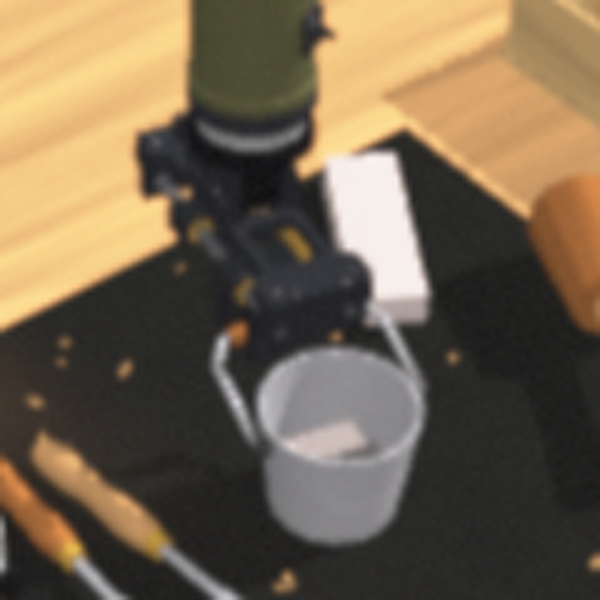

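Request:
send_rows(steps=[[1, 0.002, 0, 0, 0, 0, 0], [1, 0, 0, 0, 0, 0, 0], [1, 0, 0, 0, 0, 0, 0], [1, 0, 0, 0, 0, 0, 0]], squeeze=6)

```text
time: 7.7
tool_pos: [0.5168, 0.1351, 0.0954]
tcp_rot: [0.003, 0.994, -0.11, 0.03]
contact_force: [-0.7, -0.8, 1.0]
grip_width: 0.133
```

```bash
python3 - <<'E'
from pail import *
o,p,R0=now(); print(p,o['qpos'],o['contact_force'],o['ft_torque'],o['grip_width'])
a0=.28; M=R0.inv()
pts=[rod(a) for a in np.linspace(a0,.85,9)]
print(np.array([M.apply(pts[i+1]-pts[i])/.5 for i in range(8)]))
E
```

```text
[0.5168 0.1351 0.0954] [-0.6288  0.863   0.4614  2.0274 -0.9185  0.4008  0.3246] [-0.6803 -0.8421  0.9924] [-0.0982  0.1819 -0.0063] 0.1330168360746849
[[ 0.0039 -0.     -0.0098]
 [ 0.0046 -0.     -0.0095]
 [ 0.0052 -0.     -0.0092]
 [ 0.0059  0.     -0.0088]
 [ 0.0065  0.     -0.0083]
 [ 0.007   0.     -0.0078]
 [ 0.0076  0.     -0.0073]
 [ 0.0081  0.     -0.0068]]
```

Request:
send_rows(steps=[[1, 0.004, 0, -0.01, 0, 0, 0], [1, 0.0045, 0, -0.0095, 0, 0, 0], [1, 0.005, 0, -0.009, 0, 0, 0], [1, 0.006, 0, -0.009, 0, 0, 0], [1, 0.0065, 0, -0.008, 0, 0, 0], [1, 0.007, 0, -0.008, 0, 0, 0], [1, 0.0075, 0, -0.007, 0, 0, 0], [1, 0.008, 0, -0.007, 0, 0, 0], [1, 0, 0, 0, 0, 0, 0]])

```text
time: 8.82
tool_pos: [0.5389, 0.1302, 0.1307]
tcp_rot: [0.003, 0.994, -0.11, 0.03]
contact_force: [-1.2, 0.8, -0.6]
grip_width: 0.131
```

```bash
python3 - <<'E'
from pail import *
o,p,R0=now(); print(p,rod(.85),o['qpos'],o['contact_force'],o['ft_torque'],o['grip_width'],R0.as_matrix()[:,2])
c=snap('scene','s6'); s=cv2.imread('pics/s6.png');cv2.imwrite('pics/s6c.png',cv2.resize(s[130:250,250:370],None,fx=5,fy=5,interpolation=cv2.INTER_CUBIC))
snap('wrist','w6')
E
```

```text
[0.5389 0.1302 0.1307] [0.5385 0.1305 0.1303] [-0.6613  0.8373  0.5689  1.9551 -0.8336  0.5317  0.2601] [-1.1672  0.7601 -0.606 ] [0.0764 0.1651 0.0269] 0.13074027410534522 [ 0.0588 -0.0117 -0.9982]
```

View pics/s6c.png

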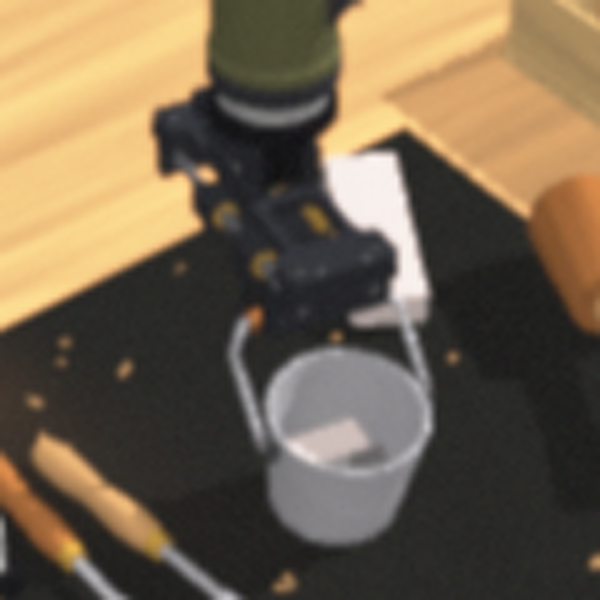

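View pics/w6.png

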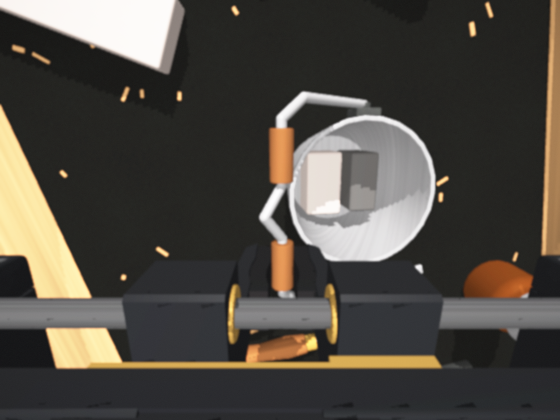

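The pail's rim has shifted by about 1.5 px in the scene view, so it may be tipping slightly towards +x. I'll release into a loose cage and check.

Request:
send_rows(steps=[[0.58, 0, 0, 0, 0, 0, 0], [0.58, 0, 0, 0, 0, 0, 0], [0.58, 0, 0, 0, 0, 0, 0]])

```text
time: 9.3
tool_pos: [0.5385, 0.1301, 0.1304]
tcp_rot: [0.003, 0.994, -0.11, 0.03]
contact_force: [-0.6, -0.3, -0.9]
grip_width: 0.207
```

```bash
python3 - <<'E'
from pail import *
o,p,R0=now(); print(p,rod(.85),o['contact_force'],o['ft_torque'],o['grip_width'])
c=snap('scene','s7'); snap('wrist','w7')
ims=[cv2.resize(cv2.imread(f'pics/s{k}.png')[195:242,290:345],None,fx=6,fy=6,interpolation=cv2.INTER_CUBIC) for k in (0,5,6,7) if k]
ims=[cv2.resize(cv2.imread('pics/scene0.png')[195:242,290:345],None,fx=6,fy=6,interpolation=cv2.INTER_CUBIC)]+ims
cv2.imwrite('pics/cmp7.png',np.vstack([np.hstack(ims[:2]),np.hstack(ims[2:])]))
E
```

```text
[0.5385 0.1301 0.1304] [0.5385 0.1305 0.1303] [-0.6286 -0.3466 -0.8767] [-0.0367  0.2015  0.0165] 0.20673045458632458
```

View pics/cmp7.png

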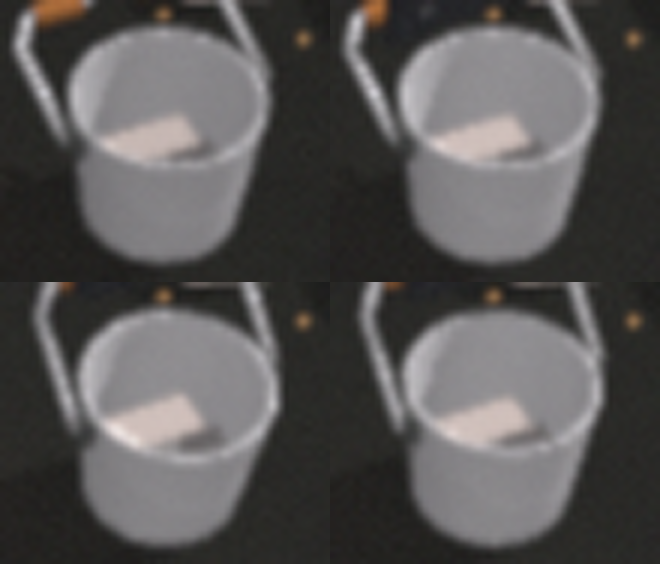

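View pics/w7.png

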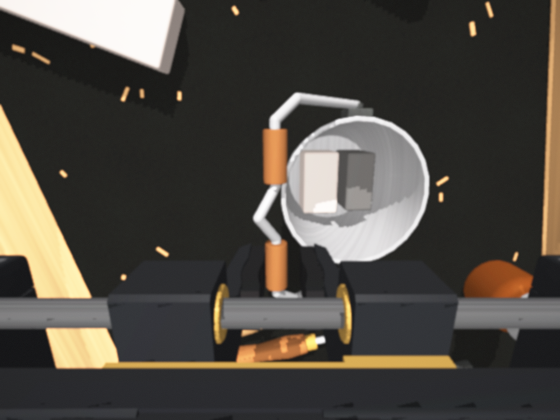

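```bash
python3 - <<'E'
from pail import *
o,p,R0=now(); M=R0.inv()
A=np.linspace(.85,np.pi/2,11)
pts=[rod(a)+.003*h*min(1,i/3) for i,a in enumerate(A)]
print(np.array([M.apply(pts[i+1]-pts[i])/.5 for i in range(10)]), M.apply(pts[0]-p)/.5)
E
```

```text
[[ 0.0106  0.     -0.0061]
 [ 0.0111  0.     -0.0055]
 [ 0.0115  0.     -0.0048]
 [ 0.0098  0.     -0.0042]
 [ 0.0101  0.     -0.0035]
 [ 0.0103  0.     -0.0028]
 [ 0.0105  0.     -0.002 ]
 [ 0.0106  0.     -0.0013]
 [ 0.0107  0.     -0.0005]
 [ 0.0107  0.      0.0003]] [-0.0003 -0.0005  0.0003]
```

Request:
send_rows(steps=[[0.58, 0.0105, 0, -0.006, 0, 0, 0], [0.58, 0.011, 0, -0.0055, 0, 0, 0], [0.58, 0.0115, 0, -0.005, 0, 0, 0], [0.58, 0.01, 0, -0.004, 0, 0, 0], [0.58, 0.01, 0, -0.0035, 0, 0, 0], [0.58, 0.0105, 0, -0.003, 0, 0, 0], [0.58, 0.0105, 0, -0.002, 0, 0, 0], [0.58, 0.0105, 0, -0.001, 0, 0, 0], [0.58, 0.0075, 0, -0.0005, 0, 0, 0], [0.58, 0, 0, 0, 0, 0, 0]])

```text
time: 10.65
tool_pos: [0.5829, 0.1204, 0.1484]
tcp_rot: [0.003, 0.994, -0.11, 0.03]
contact_force: [-1.8, 0.0, -0.1]
grip_width: 0.209
```

```bash
python3 - <<'E'
from pail import *
o,p,R0=now(); print(p,rod(np.pi/2),o['contact_force'],o['ft_torque'],o['grip_width'])
go(rod(np.pi/2)+.003*h,R0)
c=snap('scene','s8'); snap('wrist','w8')
s=cv2.imread('pics/s8.png')[140:245,270:360];cv2.imwrite('pics/s8c.png',cv2.resize(s,None,fx=6,fy=6,interpolation=cv2.INTER_CUBIC))
E
```

```text
[0.5829 0.1204 0.1484] [0.5861 0.1197 0.1487] [-1.7883  0.0022 -0.1386] [-0.0546  0.146  -0.0155] 0.20949206554910588
shift [ 0.0126 -0.0001  0.0002] turn [0. 0. 0.] rows>= 0.10088443151336988 0.0
```

View pics/s8c.png

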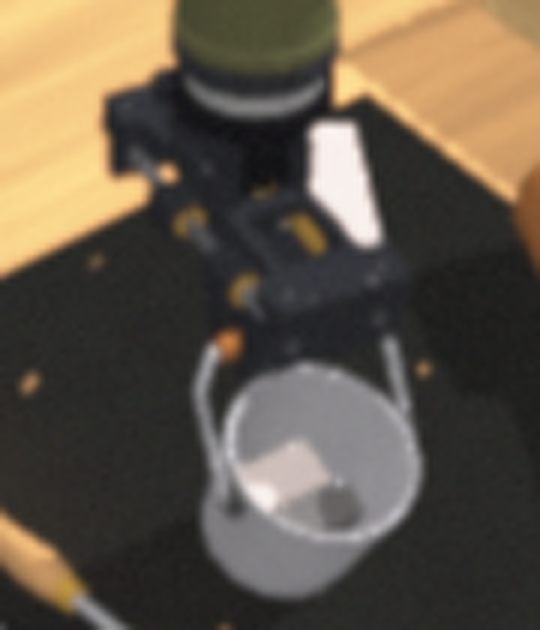

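View pics/w8.png

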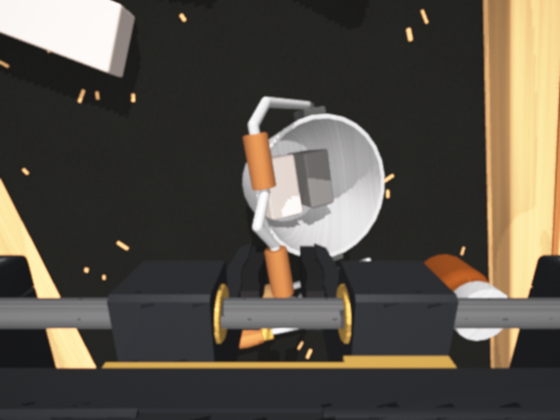

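The scene view shows the pail (rim centre about (320,455) in the crop) tipped some 15–20° towards +x. The loose push overturned the pail instead of turning the stiff pivot. I'll back off along the same arc to set it down gently.

Request:
send_rows(steps=[[0.58, -0.0075, 0, 0.0005, 0, 0, 0], [0.58, -0.0105, 0, 0.001, 0, 0, 0], [0.58, -0.0105, 0, 0.002, 0, 0, 0], [0.58, -0.0105, 0, 0.003, 0, 0, 0], [0.58, -0.01, 0, 0.0035, 0, 0, 0], [0.58, -0.01, 0, 0.004, 0, 0, 0], [0.58, -0.0115, 0, 0.005, 0, 0, 0], [0.58, -0.011, 0, 0.0055, 0, 0, 0], [0.58, -0.0105, 0, 0.006, 0, 0, 0], [0.58, 0, 0, 0, 0, 0, 0]])

```text
time: 12.0
tool_pos: [0.5379, 0.1306, 0.1301]
tcp_rot: [0.003, 0.994, -0.11, 0.029]
contact_force: [0.1, 0.2, -0.4]
grip_width: 0.209
```

```bash
python3 - <<'E'
from pail import *
o,p,R0=now(); print(p,o['contact_force'],o['ft_torque'],o['grip_width'])
snap('scene','s9'); snap('wrist','w9'); snap('top','t9')
s=cv2.imread('pics/s9.png')[140:245,270:360];cv2.imwrite('pics/s9c.png',np.hstack([cv2.resize(s,None,fx=4,fy=4,interpolation=cv2.INTER_CUBIC),cv2.resize(cv2.imread('pics/t9.png')[165:240,180:260],(448,420),interpolation=cv2.INTER_CUBIC)]))
E
```

```text
[0.5379 0.1306 0.1301] [ 0.1366  0.1913 -0.4008] [ 0.0332  0.0279 -0.0088] 0.20876612330049724
```

View pics/s9c.png

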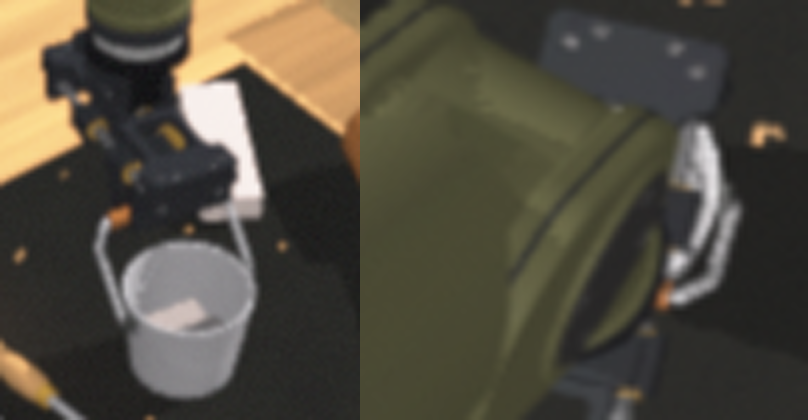

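View pics/w9.png

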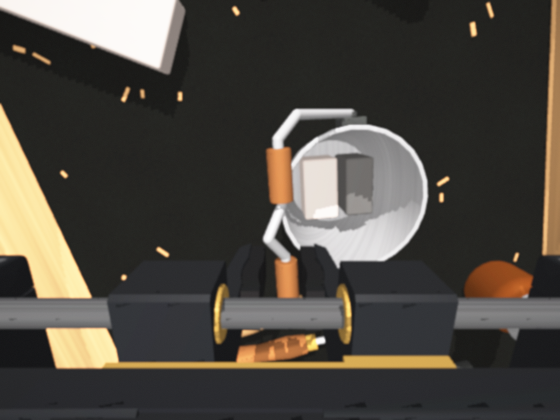

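Now the pail stands again, but it has shifted about 10 mm towards -y and yawed a few degrees. I'll raise the gripper clear and re-measure.

Request:
send_rows(steps=[[0.4, 0, 0, 0, 0, 0, 0], [0.4, 0, 0, 0, 0, 0, 0], [0.4, 0, 0, -0.03, 0, 0, 0], [0.4, 0, 0, -0.05, 0, 0, 0], [0.4, 0, 0, -0.05, 0, 0, 0], [0.4, -0.03, 0, -0.05, 0, 0, 0], [0.4, 0, 0, 0, 0, 0, 0]])

```text
time: 13.02
tool_pos: [0.5189, 0.1349, 0.2215]
tcp_rot: [0.002, 0.994, -0.109, 0.031]
contact_force: [-1.1, -0.4, -0.0]
grip_width: 0.3
```

```bash
python3 - <<'E'
from pail import *
o,p,R0=now(); print(p,o['contact_force'],o['ft_torque'],o['grip_width'],o['qpos'])
snap('scene','s10'); snap('wrist','w10')
s=cv2.imread('pics/s10.png')[150:250,270:370];cv2.imwrite('pics/s10c.png',cv2.resize(s,None,fx=6,fy=6,interpolation=cv2.INTER_CUBIC))
E
```

```text
[0.5189 0.1349 0.2215] [-1.0677 -0.4074 -0.0142] [-0.0016 -0.0478  0.0056] 0.30024611545283747 [-0.7835  0.7034  0.7356  1.9411 -0.6967  0.7016  0.1425]
```

View pics/s10c.png

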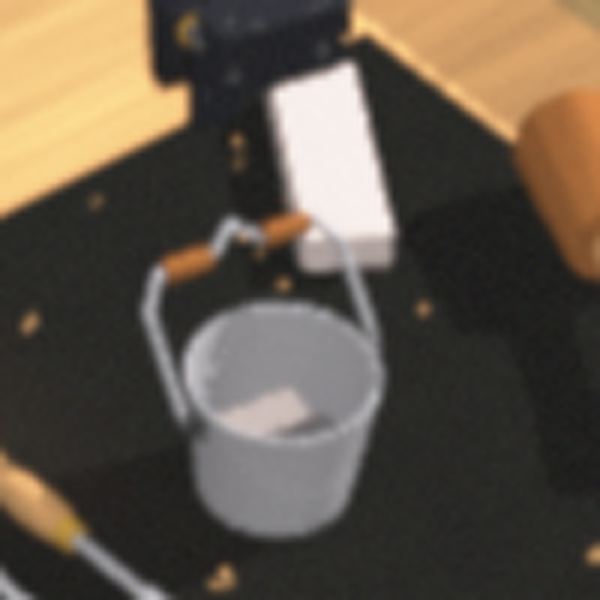

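View pics/w10.png

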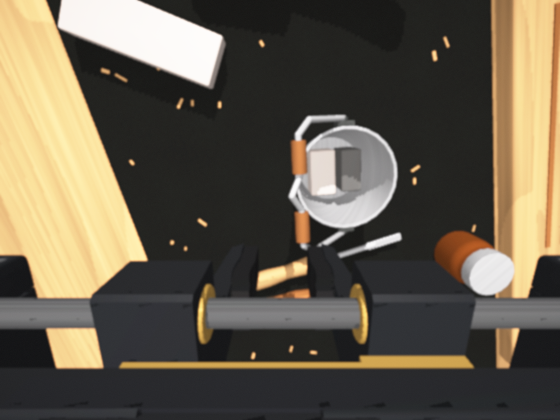

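```bash
python3 - <<'E'
from pail import *
s=load('s10');w=load('w10')
def cent(c,box,mn):
    x,y,W,H=box;hsv=cv2.cvtColor(c['pixels'][y:y+H,x:x+W],cv2.COLOR_RGB2HSV)
    m=cv2.inRange(hsv,(5,130,80),(20,255,255));n,l,st,ce=cv2.connectedComponentsWithStats(m)
    return [(int(st[i][4]),ce[i]+[x,y]) for i in range(1,n) if st[i][4]>mn]
print(cent(s,(290,180,35,20),6),cent(w,(285,130,30,120),50))
f=lambda a,b:(s,(a+.5)/6-.5+270,(b+.5)/6-.5+150)
G=cent(w,(285,130,30,120),50);S=cent(s,(290,180,35,20),6)
G.sort(key=lambda g:g[1][1]); S.sort(key=lambda g:-g[1][0])
gl=tri((w,*G[0][1]),(s,*S[0][1]));gr=tri((w,*G[1][1]),(s,*S[1][1]))
print('gl',gl,'gr',gr)
print('peak',tri((w,291,194),f(234,222)))
print('pl',tri((w,350,121),f(374,345)),'pr',tri((w,350,236),f(192,428)))
# rim: fit ellipse of rim in wrist
im=cv2.cvtColor(w['pixels'],cv2.COLOR_RGB2GRAY)
print('rim c',plane(w,347,176,.083))
E
python3 - <<'E'
import cv2
im=cv2.imread('pics/w10.png')[100:270,270:420];cv2.imwrite('pics/w10c.png',cv2.resize(im,None,fx=4,fy=4,interpolation=cv2.INTER_CUBIC)[:600])
E
```

```text
[(27, array([316.7037, 187.5926])), (34, array([300.7059, 193.4412]))] [(487, array([298.037 , 156.5298])), (445, array([301.8562, 227.3551]))]
gl (array([0.5469, 0.1785, 0.1287]), [0.7954698567562406, 0.7954698567563442]) gr (array([0.5386, 0.1214, 0.13  ]), [0.03719202173481292, 0.037192021734781235])
peak (array([0.5357, 0.1536, 0.1383]), [0.3354295350370272, 0.3354295350372633])
pl (array([0.6047, 0.194 , 0.0821]), [0.5694344028613585, 0.5694344028612881]) pr (array([0.5901, 0.0826, 0.0786]), [2.340134832872338, 2.340134832872348])
rim c [0.5941 0.1448 0.083 ]
```

View pics/w10c.png

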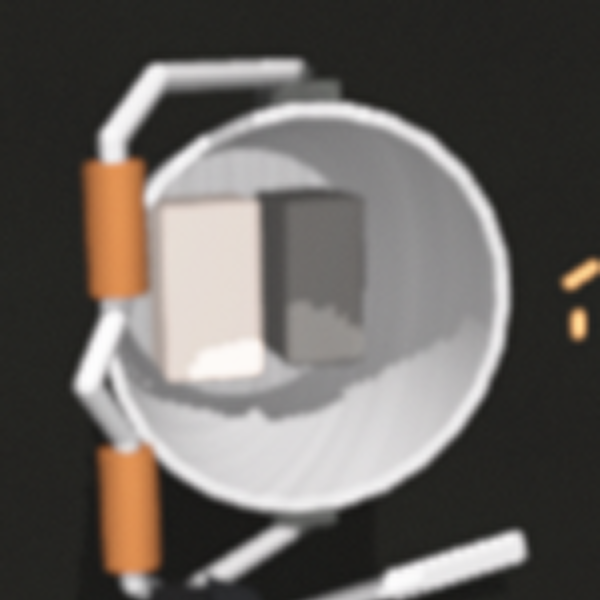

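```bash
python3 - <<'E'
from pail import *
w=load('w10')
a=plane(w,347,122.5,.078);b=plane(w,346.3,229.5,.078);print(a,b,'yaw',np.arctan2(-(a-b)[0],(a-b)[1]),np.linalg.norm(a-b),(a+b)/2)
a=plane(w,298.04,156.5,.129);b=plane(w,301.86,227.4,.129);print(a,b,'yaw',np.arctan2(-(a-b)[0],(a-b)[1]),np.linalg.norm(a-b))
print(plane(w,347.2,176.7,.083))
E
```

```text
[0.6033 0.1935 0.078 ] [0.5858 0.0887 0.078 ] yaw -0.16516527298824238 0.1062210685949746 [0.5946 0.1411 0.078 ]
[0.5475 0.1791 0.129 ] [0.5387 0.121  0.129 ] yaw -0.15023884017242467 0.058753599005366856
[0.5942 0.1441 0.083 ]
```

```bash
cat > pail.py <<'E'
from h import *
yaw=-.155;h=np.array([np.cos(yaw),np.sin(yaw),0]);yv=np.array([-np.sin(yaw),np.cos(yaw),0]);k=np.array([0,0,1.])
rod0=np.array([.5386,.1214,.128]); a0=.80; piv=rod0+.074*(np.cos(a0)*h-np.sin(a0)*k)
def rod(a): return piv+.074*(-np.cos(a)*h+np.sin(a)*k)
E
python3 - <<'E'
from pail import *
R=tgtR(yaw,.35);z=R.as_matrix()[:,2]
go(rod0-.05*z,R); go(rod0+.002*z,R,rod0-.05*z,R)
E
```

```text
shift [0.0047 0.02   0.0899] turn [ 0.0036  0.0922 -0.0202] rows>= 0.7380548455044875 1.588916585282551
shift [-0.     0.     0.104] turn [0. 0. 0.] rows>= 0.8319999999999996 0.0
```

Request:
send_rows(steps=[[0.4, 0.002, 0.01, 0, 0.001, 0.023, -0.005], [0.4, 0.002, 0.01, 0, 0.001, 0.023, -0.005], [0.4, 0, 0, 0, 0.001, 0.023, -0.005], [0.4, 0, 0, 0, 0.001, 0.023, -0.005], [0.4, 0, 0, 0, 0, 0, 0]])

```text
time: 13.75
tool_pos: [0.5172, 0.1244, 0.2186]
tcp_rot: [0.013, 0.982, -0.077, 0.171]
contact_force: [0.1, -0.1, 0.9]
grip_width: 0.298
```

```bash
python3 - <<'E'
from pail import *
R=tgtR(yaw,.35);z=R.as_matrix()[:,2]
o,p,R0=now(); print(p,o['qpos'],R0.as_matrix()[:,2],z)
go(rod0-.04*z,R);go(rod0+.002*z,R)
E
```

```text
[0.5172 0.1244 0.2186] [-0.7746  0.6017  0.5414  2.1904 -0.8681  0.1691  0.3245] [ 0.3344 -0.0519 -0.941 ] [ 0.3388 -0.0529 -0.9394]
shift [-0.021  -0.0006  0.1052] turn [-0.0001  0.0015 -0.0004] rows>= 0.8582423508922278 0.02647031080156777
shift [-0.0206 -0.0006  0.1892] turn [-0.0001  0.0015 -0.0004] rows>= 1.5225785775578653 0.02647031080156777
```

Request:
send_rows(steps=[[0.4, 0, 0, 0, 0, -0.02, 0], [0.4, 0, 0, 0, 0, -0.02, 0], [0.4, 0, 0, 0, 0, 0, 0]])

```text
time: 14.12
tool_pos: [0.5206, 0.1239, 0.2198]
tcp_rot: [0.009, 0.991, -0.078, 0.112]
contact_force: [-0.2, -0.2, 0.1]
grip_width: 0.296
```

```bash
python3 - <<'E'
from pail import *
R=tgtR(yaw,.23);z=R.as_matrix()[:,2]
o,p,R0=now(); print(p,o['qpos'],R0.as_matrix()[:,2],z)
go(rod0-.04*z,R);go(rod0+.002*z,R)
E
```

```text
[0.5206 0.1239 0.2198] [-0.7981  0.6489  0.6775  2.0831 -0.7896  0.4229  0.2853] [ 0.2205 -0.0352 -0.9748] [ 0.2252 -0.0352 -0.9737]
shift [-0.0059 -0.0008  0.107 ] turn [ 0.0002  0.0015 -0.0005] rows>= 0.8574389304865574 0.0276880200743626
shift [-0.0055 -0.0009  0.191 ] turn [ 0.0002  0.0015 -0.0005] rows>= 1.5287605791622754 0.0276880200743626
```

Request:
send_rows(steps=[[0.4, -0.0055, -0.001, 0.04, 0, 0, 0], [0.4, 0, 0, 0.05, 0, 0, 0], [0.4, 0, 0, 0.05, 0, 0, 0], [0.4, 0, 0, 0.03, 0, 0, 0], [0.4, 0, 0, 0.021, 0, 0, 0], [0.4, 0, 0, 0, 0, 0, 0]])

```text
time: 14.88
tool_pos: [0.5364, 0.1218, 0.125]
tcp_rot: [0.008, 0.991, -0.078, 0.11]
contact_force: [-0.3, 0.3, 0.6]
grip_width: 0.298
```

```bash
python3 - <<'E'
from pail import *
R=tgtR(yaw,.23);z=R.as_matrix()[:,2]
o,p,R0=now(); print(p,o['qpos'],R0.as_matrix()[:,2],o['contact_force'])
go(rod0+.002*z,R)
snap('wrist','w11')
E
```

```text
[0.5364 0.1218 0.125 ] [-0.5752  0.7729  0.339   2.1055 -0.9345  0.1588  0.4082] [ 0.2172 -0.0339 -0.9755] [-0.3042  0.2542  0.5857]
shift [ 0.0056  0.0001 -0.0008] turn [ 0.      0.0027 -0.0005] rows>= 0.04539326741814967 0.04549388606735197
```

View pics/w11.png

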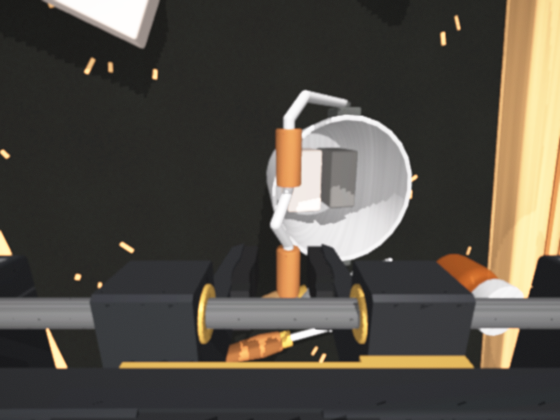

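The grips line up at x≈288, midway between the fingers. I'll grip firmly this time and turn the tool together with the bail.

Request:
send_rows(steps=[[0.6, 0.005, 0, 0, 0, 0, 0], [1, 0, 0, 0, 0, 0, 0], [1, 0, 0, 0, 0, 0, 0], [1, 0, 0, 0, 0, 0, 0], [1, 0, 0, 0, 0, 0, 0]], squeeze=40)

```text
time: 15.55
tool_pos: [0.5392, 0.1218, 0.1266]
tcp_rot: [0.008, 0.991, -0.077, 0.111]
contact_force: [-2.7, 0.2, 2.8]
grip_width: 0.124
```

```bash
cat > arc.py <<'E'
from pail import *
import sys
# rigid co-rotation rows of tool about pivot axis: TCP at offset from rod; d angle per row
def rows(p,R0,pv,n,da,bias=0):
    ax=-yv if False else None
    out=[];P=p.copy();R=R0
    # bail rotation lifting: -h -> k : rotation about +yv (right-hand: k->h, -h->k)
    for i in range(n):
        Q=Rn.from_rotvec(yv*da)
        P2=pv+Q.apply(P-pv)+np.array([0,0,bias/n]);R2=Q*R
        out.append(np.r_[R.inv().apply(P2-P)/.5,(R.inv()*R2).as_rotvec()/np.pi]);P,R=P2,R2
    return np.array(out),P,R
E
python3 - <<'E'
from arc import *
o,p,R0=now(); print(p,o['contact_force'],o['ft_torque'],o['grip_width'],R0.as_matrix()[:,2], piv)
r,P,R=rows(p,R0,piv,6,.77/18,-.0003); print(r,P,R.as_matrix()[:,2])
E
```

```text
[0.5392 0.1218 0.1266] [-2.7272  0.1959  2.7674] [0.0098 0.2002 0.0095] 0.12375735232286593 [ 0.2188 -0.0334 -0.9752] [0.5895 0.1134 0.0749]
[[ 0.0053 -0.     -0.0031 -0.     -0.0136  0.    ]
 [ 0.0053 -0.     -0.0031 -0.     -0.0136  0.    ]
 [ 0.0053 -0.     -0.0031 -0.     -0.0136  0.    ]
 [ 0.0053 -0.     -0.0031 -0.     -0.0136  0.    ]
 [ 0.0053 -0.     -0.0031 -0.     -0.0136  0.    ]
 [ 0.0053 -0.     -0.0031 -0.     -0.0136  0.    ]] [0.5538 0.1195 0.1375] [-0.0329  0.006  -0.9994]
```

Request:
send_rows(steps=[[1, 0.005, 0, -0.003, 0, -0.0136, 0], [1, 0.005, 0, -0.003, 0, -0.0136, 0], [1, 0.0055, 0, -0.003, 0, -0.0136, 0], [1, 0.0055, 0, -0.0032, 0, -0.0136, 0], [1, 0.0055, 0, -0.0032, 0, -0.0136, 0], [1, 0, 0, 0, 0, 0, 0]])

```text
time: 16.3
tool_pos: [0.551, 0.1197, 0.1359]
tcp_rot: [-0.0, 0.997, -0.078, 0.004]
contact_force: [-2.4, 1.7, 4.4]
grip_width: 0.119
```

```bash
python3 - <<'E'
from arc import *
o,p,R0=now(); print(p,o['contact_force'],o['ft_torque'],o['grip_width'],R0.as_matrix()[:,2])
snap('scene','s12');snap('wrist','w12')
A=cv2.imread('pics/s10.png')[165:245,280:350];B=cv2.imread('pics/s12.png')[165:245,280:350]
cv2.imwrite('pics/s12c.png',cv2.resize(np.hstack([A,B]),None,fx=5,fy=5,interpolation=cv2.INTER_CUBIC))
r,P,R=rows(p,R0,piv,6,.77/18,-.0003); print(r[0],P,R.as_matrix()[:,2])
E
```

```text
[0.551  0.1197 0.1359] [-2.381   1.6755  4.3786] [0.0224 0.24   0.0441] 0.11897183304253135 [ 0.0082 -0.0004 -1.    ]
[ 0.0053 -0.     -0.0031 -0.     -0.0136  0.    ] [0.5675 0.1171 0.1436] [-0.2428  0.0388 -0.9693]
```

View pics/s12c.png

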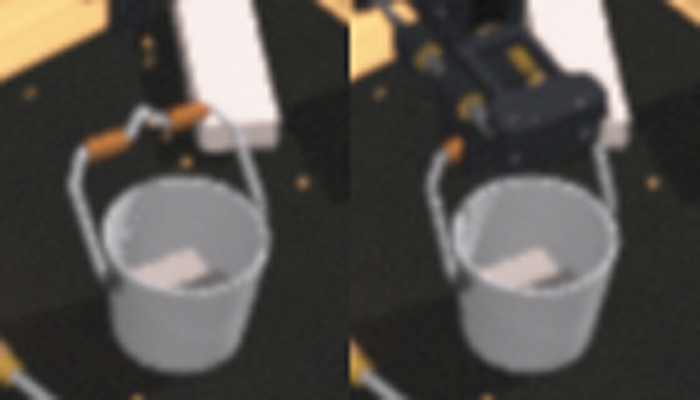

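View pics/w12.png

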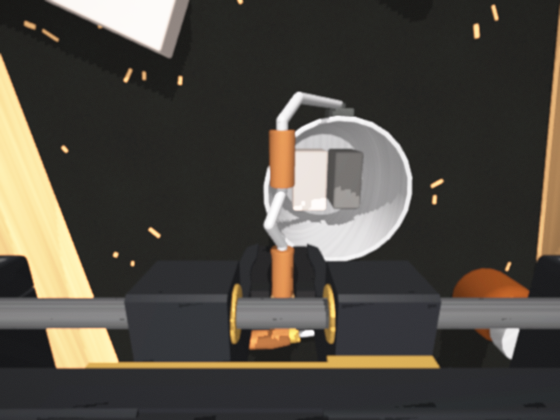

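It works: the pail is level and in place, with the tool pressing it down at about 4 N. Continuing.

Request:
send_rows(steps=[[1, 0.0053, 0, -0.0032, 0, -0.0136, 0], [1, 0.0053, 0, -0.0032, 0, -0.0136, 0], [1, 0.0053, 0, -0.0032, 0, -0.0136, 0], [1, 0.0053, 0, -0.0032, 0, -0.0136, 0], [1, 0.0053, 0, -0.0032, 0, -0.0136, 0], [1, 0.0053, 0, -0.0032, 0, -0.0136, 0], [1, 0, 0, 0, 0, 0, 0]])

```text
time: 17.27
tool_pos: [0.568, 0.117, 0.1436]
tcp_rot: [-0.01, 0.989, -0.077, -0.123]
contact_force: [-0.3, -0.1, 1.9]
grip_width: 0.123
```

```bash
python3 - <<'E'
from arc import *
o,p,R0=now(); print(p,o['contact_force'],o['ft_torque'],o['grip_width'],R0.as_matrix()[:,2],o['qpos'])
snap('scene','s13');snap('wrist','w13')
A=cv2.imread('pics/s10.png')[165:245,280:350];B=cv2.imread('pics/s13.png')[165:245,280:350]
cv2.imwrite('pics/s13c.png',cv2.resize(np.hstack([A,B]),None,fx=5,fy=5,interpolation=cv2.INTER_CUBIC))
r,P,R=rows(p,R0,piv,6,.77/18,0); print(r[0],P,R.as_matrix()[:,2])
E
```

```text
[0.568  0.117  0.1436] [-0.2917 -0.0923  1.8753] [-0.1076 -0.095  -0.0675] 0.1227602432240703 [-0.2411  0.0389 -0.9697] [-0.536   0.9529  0.6127  1.5909 -0.6357  1.0678  0.1736]
[ 0.0053 -0.     -0.0031 -0.     -0.0136  0.    ] [0.5859 0.1142 0.1469] [-0.4764  0.0757 -0.876 ]
```

View pics/s13c.png

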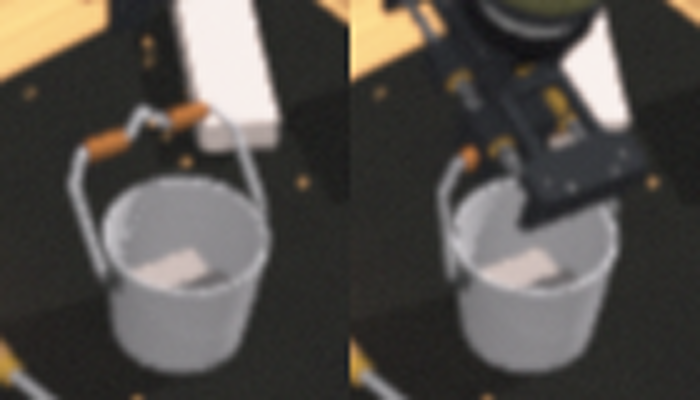

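View pics/w13.png

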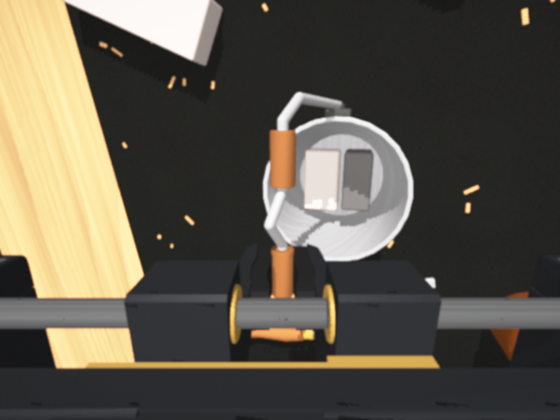

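Request:
send_rows(steps=[[1, 0.0053, 0, -0.0032, 0, -0.0136, 0], [1, 0.0053, 0, -0.0032, 0, -0.0136, 0], [1, 0.0053, 0, -0.0032, 0, -0.0136, 0], [1, 0.0053, 0, -0.0032, 0, -0.0136, 0], [1, 0.0053, 0, -0.0032, 0, -0.0136, 0], [1, 0.0053, 0, -0.0032, 0, -0.0136, 0], [1, 0.0053, 0, -0.0032, 0, -0.0136, 0], [1, 0, 0, 0, 0, 0, 0]])

```text
time: 18.38
tool_pos: [0.5889, 0.1137, 0.1465]
tcp_rot: [-0.021, 0.96, -0.075, -0.268]
contact_force: [0.1, -1.3, -1.8]
grip_width: 0.121
```

```bash
python3 - <<'E'
from arc import *
o,p,R0=now(); print(p,o['contact_force'],o['ft_torque'],o['grip_width'],R0.as_matrix()[:,2],o['qpos'])
snap('scene','s14');snap('top','t14')
A=cv2.imread('pics/s10.png')[165:245,280:350];B=cv2.imread('pics/s14.png')[165:245,280:350];C=cv2.imread('pics/t14.png')[165:245,180:250]
cv2.imwrite('pics/s14c.png',cv2.resize(np.hstack([A,B,C]),None,fx=3.8,fy=3.8,interpolation=cv2.INTER_CUBIC))
z=R0.as_matrix()[:,2]; print('rod est',p-.002*z, rod(np.pi/2))
E
```

```text
[0.5889 0.1137 0.1465] [ 0.0899 -1.2598 -1.7585] [-0.2277 -0.7633 -0.0194] 0.1205325837975205 [-0.5123  0.0812 -0.855 ] [-0.4074  1.1112  0.5726  1.2203 -0.5748  1.5256  0.0794]
rod est [0.5899 0.1136 0.1482] [0.5895 0.1134 0.1489]
```

View pics/s14c.png

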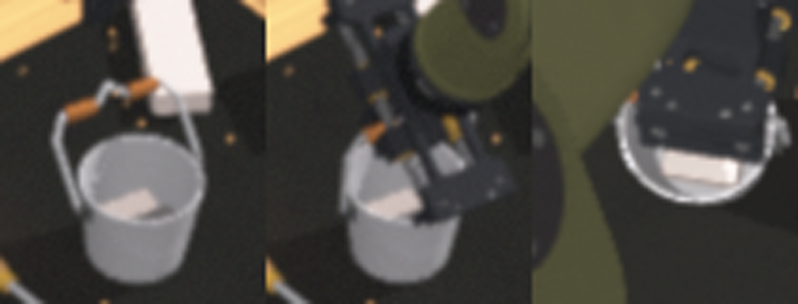

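Request:
send_rows(steps=[[0.3, 0, 0, 0, 0, 0, 0], [0.3, 0, 0, 0, 0, 0, 0], [0.3, 0, 0, 0, 0, 0, 0], [0.3, 0, 0, 0, 0, 0.035, 0], [0.3, 0, 0, 0, 0, 0.05, 0], [0.3, 0, 0, 0, 0, 0.05, 0], [0.3, 0, 0, 0, 0, 0.05, 0], [0.3, 0, 0, 0, 0, 0.035, 0], [0.3, 0, 0, 0, 0, 0, 0]], squeeze=5)

```text
time: 19.6
tool_pos: [0.5866, 0.115, 0.1476]
tcp_rot: [0.004, 0.994, -0.077, 0.071]
contact_force: [-0.1, 0.5, -0.1]
grip_width: 0.351
```

```bash
python3 - <<'E'
from arc import *
o,p,R0=now(); print(p,o['contact_force'],o['ft_torque'],o['grip_width'],R0.as_matrix()[:,2],o['qpos'])
snap('scene','s15');snap('wrist','w15')
B=cv2.imread('pics/s15.png')[145:245,270:360]
cv2.imwrite('pics/s15c.png',cv2.resize(B,None,fx=6,fy=6,interpolation=cv2.INTER_CUBIC))
E
```

```text
[0.5866 0.115  0.1476] [-0.0724  0.4606 -0.0765] [ 0.0131  0.0684 -0.0187] 0.350653097053768 [ 0.14   -0.0199 -0.99  ] [-0.6212  0.8259  0.565   1.8921 -0.7971  0.5022  0.3083]
```

View pics/s15c.png

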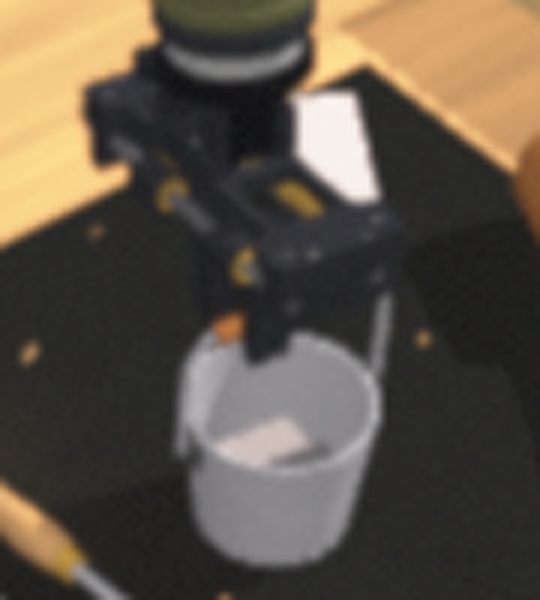

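View pics/w15.png

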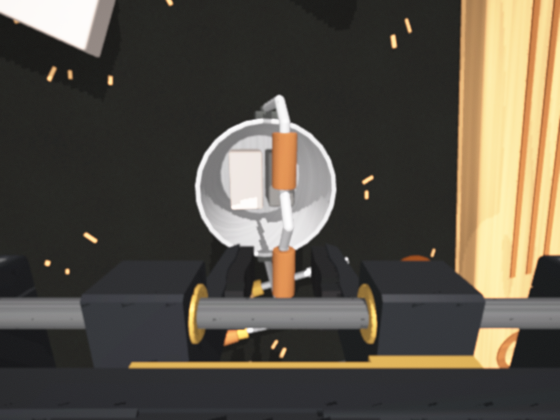

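```bash
python3 - <<'E'
from pail import *
w=load('w15')
gl=plane(w,284.5,160,.1487);gr=plane(w,284,272,.1487);rc=plane(w,266,186,.083);lug=plane(w,266,113,.076)
print(gl,gr,rc,lug)
for q in (gl,gr): d=q-rc; print('fwd',d@h,'lat',d@yv)
print('bail yaw',np.arctan2(-(gl-gr)[0],(gl-gr)[1]))
o,p,R0=now();print('tcp fwd of rc',(p-rc)@h,(p-rc)@yv)
E
```

```text
[0.5983 0.1703 0.1487] [0.5892 0.1133 0.1487] [0.5913 0.146  0.083 ] [0.6003 0.1943 0.076 ]
fwd 0.003170092727828682 lat 0.025075787389579923
fwd 0.0029670855848297917 lat -0.0326861228445115
bail yaw -0.1585145358996947
tcp fwd of rc 0.003157841307518365 -0.03178300622971187
```

```bash
python3 - <<'E'
from pail import *
for i in range(2):
    o,p,R0=now();print(o['time'],p,o['contact_force'],R0.as_matrix()[:,2])
go([.5885,.1134,.1462],tgtR(yaw,.14))
E
```

```text
19.7 [0.5896 0.1141 0.1478] [ 0.0065 -0.1014 -0.2357] [ 0.1428 -0.0208 -0.9895]
19.7 [0.5896 0.1141 0.1478] [ 0.0065 -0.1014 -0.2357] [ 0.1428 -0.0208 -0.9895]
shift [-0.0023  0.0018  0.0029] turn [-0.0005 -0.0015 -0.0003] rows>= 0.03281123673892349 0.027172951646498147
```

Request:
send_rows(steps=[[0.6, -0.001, 0.001, 0, 0, 0, 0], [1, 0, 0, 0, 0, 0, 0], [1, 0, 0, 0, 0, 0, 0], [1, 0, 0, 0, 0, 0, 0]], squeeze=15)

```text
time: 20.2
tool_pos: [0.5886, 0.1133, 0.1473]
tcp_rot: [0.005, 0.994, -0.078, 0.073]
contact_force: [0.9, -0.2, -0.7]
grip_width: 0.125
```

Request:
send_rows(steps=[[1, 0, 0, 0, 0, 0, 0], [1, 0, 0, 0, 0, 0, 0]], squeeze=60)

```text
time: 20.45
tool_pos: [0.5883, 0.1134, 0.1474]
tcp_rot: [0.005, 0.994, -0.078, 0.073]
contact_force: [1.0, -0.6, -0.5]
grip_width: 0.118
```

```bash
python3 - <<'E'
from pail import *
o,p,R0=now();print(o['time'],p,o['contact_force'],o['ft_torque'],o['grip_width'],R0.as_matrix()[:,2])
snap('scene','s16')
B=cv2.imread('pics/s16.png')[145:245,270:360];A=cv2.imread('pics/s15.png')[145:245,270:360]
cv2.imwrite('pics/s16c.png',cv2.resize(np.hstack([A,B]),None,fx=4.4,fy=4.4,interpolation=cv2.INTER_CUBIC))
print('up in tool axes', R0.inv().apply([0,0,.15])/.5)
E
```

```text
20.45 [0.5883 0.1134 0.1474] [ 1.0414 -0.5633 -0.5044] [-0.0907 -0.1175 -0.038 ] 0.1177502054100253 [ 0.1434 -0.0218 -0.9894]
up in tool axes [ 0.0435 -0.0002 -0.2968]
```

View pics/s16c.png

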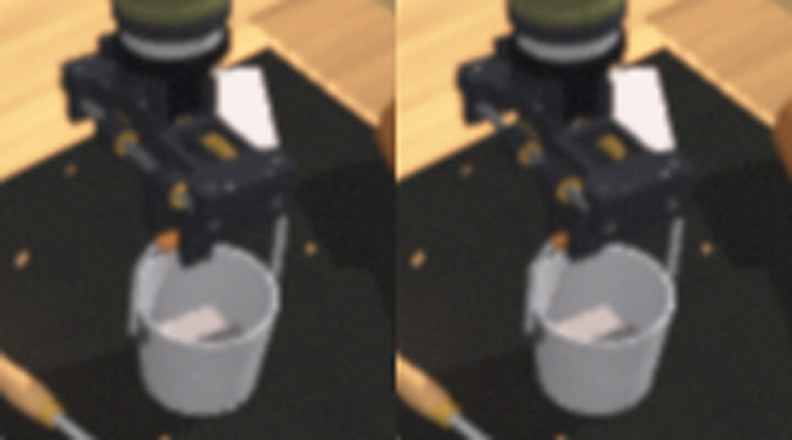

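Request:
send_rows(steps=[[1, 0.001, 0, -0.006, 0, 0, 0], [1, 0.002, 0, -0.012, 0, 0, 0], [1, 0.003, 0, -0.02, 0, 0, 0], [1, 0.001, 0, -0.01, 0, 0, 0], [1, 0, 0, 0, 0, 0, 0], [1, 0, 0, 0, 0, 0, 0]])

```text
time: 21.25
tool_pos: [0.5879, 0.1137, 0.1714]
tcp_rot: [0.005, 0.994, -0.078, 0.072]
contact_force: [0.1, -0.1, -4.1]
grip_width: 0.116
```

```bash
python3 - <<'E'
from pail import *
o,p,R0=now();print(o['time'],p,o['contact_force'],o['ft_torque'],o['grip_width'],R0.as_matrix()[:,2],o['qpos'])
snap('scene','s17');snap('wrist','w17')
B=cv2.imread('pics/s17.png')[135:235,270:360];A=cv2.imread('pics/w17.png')[60:290,160:400]
cv2.imwrite('pics/s17c.png',np.hstack([cv2.resize(A,(400,400)),cv2.resize(B,(360,400),interpolation=cv2.INTER_CUBIC)]))
E
```

```text
21.25 [0.5879 0.1137 0.1714] [ 0.1142 -0.0654 -4.0722] [-0.0976  0.2063 -0.0117] 0.1158499390282845 [ 0.1426 -0.0215 -0.9895] [-0.6451  0.7981  0.6123  1.8761 -0.7627  0.5541  0.2805]
```

View pics/s17c.png

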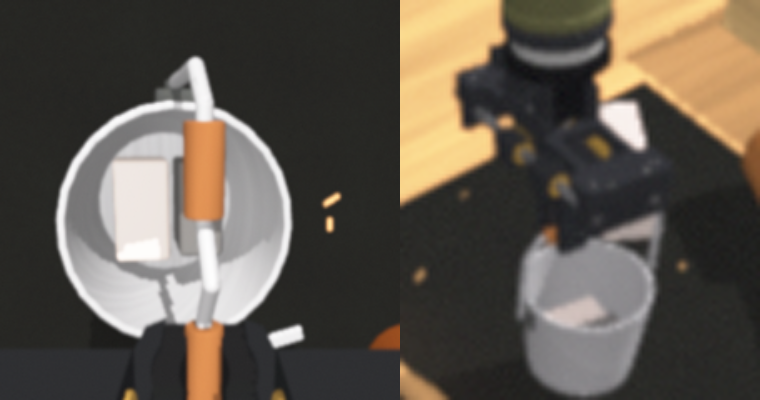

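```bash
python3 - <<'E'
from h import *
t=load('top0');s=load('scene0')
f=lambda p,x,y,k:((p[0]+.5)/k-.5+x,(p[1]+.5)/k-.5+y)
TS=lambda a,b:(t,*f((a,b),310,140,6)); SS=lambda a,b:(s,*f((a,b),205,195,5))
# centroid fits of bright arm pixels
g=cv2.cvtColor(t['pixels'],cv2.COLOR_RGB2GRAY).astype(float); pts=[]
for v in range(174,206):
    r=g[v,350:364]; wt=np.clip(r-110,0,None); 
    if wt.sum()>50: pts.append((v,350+(wt*np.arange(14)).sum()/wt.sum()))
pts=np.array(pts); pt=np.polyfit(pts[:,0],pts[:,1],1); print('top fit',pt,np.abs(np.polyval(pt,pts[:,0])-pts[:,1]).max())
g=cv2.cvtColor(s['pixels'],cv2.COLOR_RGB2GRAY).astype(float); pts=[]
for u in range(227,238):
    c=g[208:236,u]; wt=np.clip(c-110,0,None)
    if wt.sum()>50: pts.append((u,208+(wt*np.arange(28)).sum()/wt.sum()))
pts=np.array(pts); ps=np.polyfit(pts[:,0],pts[:,1],1); print('scene fit',ps,np.abs(np.polyval(ps,pts[:,0])-pts[:,1]).max(),len(pts))
def pl(c,a,b):
    o,d1=ray(c,*a);_,d2=ray(c,*b);n=np.cross(d1,d2);n/=np.linalg.norm(n);return n,n@o
n1,k1=pl(t,(np.polyval(pt,175),175),(np.polyval(pt,205),205)); n2,k2=pl(s,(227,np.polyval(ps,227)),(237,np.polyval(ps,237)))
for x in (.56,.59,.62):
    print(np.linalg.solve(np.array([n1,n2,[1,0,0]]),[k1,k2,x]))
for q in [(291,470)]: print('tip top',plane(*TS(*q),.226))
E
```

```text
top fit [  0.0233 351.2275] 0.33666945451460606
scene fit [ 0.9869 -4.4145] 0.22149016515567155 11
[ 0.56   -0.156   0.2099]
[ 0.59   -0.1558  0.2106]
[ 0.62   -0.1555  0.2112]
tip top [ 0.5264 -0.1569  0.226 ]
```

```bash
python3 - <<'E'
from h import *
R=tgtR(.015,.14)
o,p,R0=now()
print('dz',R0.inv().apply([0,0,.092])/.5)
go([.47,-.187,.263],R,p+[0,0,.092],R0)
E
```

```text
dz [ 0.0265 -0.0001 -0.1821]
shift [-0.1382  0.6305 -0.02  ] turn [ 0.0075 -0.0015 -0.0539] rows>= 5.165896935298204 0.9150062053153013
```

Request:
send_rows(steps=[[1, 0.003, 0, -0.02, 0, 0, 0], [1, 0.005, 0, -0.035, 0, 0, 0], [1, 0.006, 0, -0.04, 0, 0, 0], [1, 0.004, 0, -0.028, 0, 0, 0], [1, 0, 0, 0, 0, 0, 0], [1, 0, 0, 0, 0, 0, 0]])

```text
time: 22.1
tool_pos: [0.5876, 0.1137, 0.2332]
tcp_rot: [0.005, 0.994, -0.078, 0.072]
contact_force: [-0.3, 0.1, -4.2]
grip_width: 0.118
```

```bash
python3 - <<'E'
from h import *
R=tgtR(.01,.14)
o,p,R0=now();print(o['time'],p,o['contact_force'],o['grip_width'])
go([.465,-.185,.235],R,p,R0)
E
```

```text
22.1 [0.5876 0.1137 0.2332] [-0.2981  0.0625 -4.2418] 0.11759178351237996
shift [-0.1475  0.6281 -0.0256] turn [ 0.0072 -0.0013 -0.0522] rows>= 5.165877385610394 0.8871696140705823
```

Request:
send_rows(steps=[[1, -0.008, 0.02, -0.001, 0, 0, 0], [1, -0.014, 0.045, -0.002, 0, 0, 0], [1, -0.016, 0.06, -0.003, 0, 0, 0], [1, -0.016, 0.07, -0.003, 0, 0, 0], [1, -0.016, 0.07, -0.003, 0, 0, 0], [1, -0.016, 0.07, -0.003, 0, 0, 0], [1, -0.016, 0.07, -0.003, 0, 0, 0], [1, -0.016, 0.07, -0.003, 0, 0, 0], [1, -0.016, 0.06, -0.003, 0, 0, 0], [1, -0.014, 0.045, -0.002, 0, 0, 0]])

```text
time: 23.35
tool_pos: [0.4673, -0.1637, 0.2356]
tcp_rot: [0.006, 0.994, -0.079, 0.072]
contact_force: [0.7, 0.3, -4.2]
grip_width: 0.12
```

```bash
python3 - <<'E'
from h import *
R=tgtR(.01,.14)
o,p,R0=now();print(o['time'],p,o['contact_force'],o['grip_width'],o['qpos'],R0.as_matrix()[:,2])
go([.465,-.185,.235],R,p,R0)
E
```

```text
23.35 [ 0.4673 -0.1637  0.2356] [ 0.7001  0.286  -4.1551] 0.11961996974164318 [-0.0928  0.5514  0.5429  2.1113 -0.679   0.4949  0.7987] [ 0.1424 -0.0231 -0.9895]
shift [0.0021 0.0428 0.0015] turn [ 0.0077 -0.0015 -0.0531] rows>= 0.3433517311298862 0.9032588207533608
```

Request:
send_rows(steps=[[1, 0, 0.02, 0, 0.001, 0, -0.008], [1, 0, 0.015, 0, 0.002, 0, -0.012], [1, 0, 0.007, 0, 0.002, 0, -0.014], [1, 0, 0, 0, 0.002, -0.001, -0.012], [1, 0, 0, 0, 0, 0, -0.007], [1, 0, 0, 0, 0, 0, 0], [1, 0, 0, 0, 0, 0, 0]])

```text
time: 24.22
tool_pos: [0.4661, -0.1819, 0.2356]
tcp_rot: [0.0, 0.997, 0.006, 0.071]
contact_force: [0.3, 0.2, -3.6]
grip_width: 0.114
```

```bash
python3 - <<'E'
from h import *
R=tgtR(.01,.14)
o,p,R0=now();print(o['time'],p,o['contact_force'],o['ft_torque'],o['grip_width'],o['qpos'],R0.as_matrix()[:,2],R0.as_matrix()[:,0])
go([.465,-.185,.235],R,p,R0)
snap('wrist','w18');snap('scene','s18');snap('top','t18')
B=cv2.imread('pics/s18.png')[160:330,160:310]
cv2.imwrite('pics/s18c.png',cv2.resize(B,None,fx=3.5,fy=3.5,interpolation=cv2.INTER_CUBIC))
E
```

```text
24.225 [ 0.4661 -0.1819  0.2356] [ 0.3371  0.2422 -3.6337] [-0.0794  0.0966  0.0047] 0.11379783456865071 [ 0.0082  0.5463  0.469   2.0858 -0.6327  0.5096  0.9629] [ 0.1416  0.0004 -0.9899] [0.9899 0.0122 0.1415]
shift [-0.0023  0.0061  0.0008] turn [ 0.0003 -0.0006  0.0007] rows>= 0.05262645023405867 0.01747087990046603
```

View pics/s18c.png

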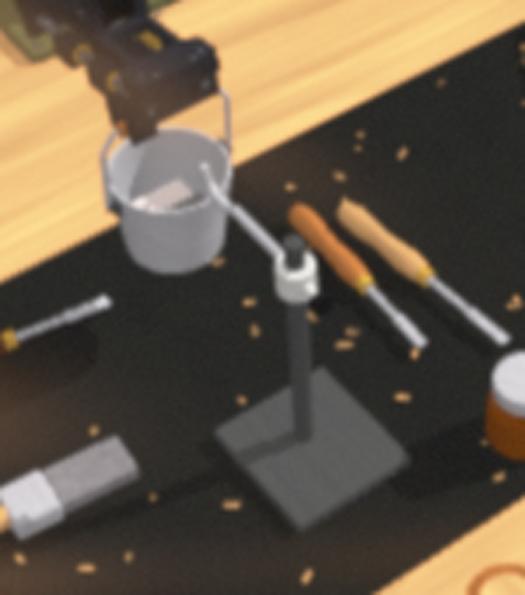

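View pics/w18.png

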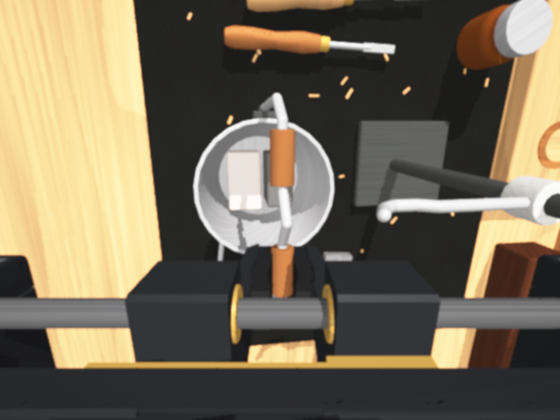

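```bash
python3 - <<'E'
import cv2
im=cv2.imread('pics/w18.png')[130:300,230:530];cv2.imwrite('pics/w18c.png',cv2.resize(im,None,fx=2.6,fy=2.6,interpolation=cv2.INTER_CUBIC))
from h import *
w=load('w18')
for n,u,v,z in [('gl',283,158,.2352),('gr',282.5,272,.2352),('tip',383,212,.224),('tip-.005',383,212,.219),('arm1',420,207,.2105),('arm2',500,203.5,.2105)]: print(n,plane(w,u,v,z))
s=load('s18')
print('tip tri', tri((w,383,212),(s,160+206/3.5,160+168/3.5)))
E
```

```text
gl [ 0.4662 -0.1245  0.2352]
gr [ 0.4667 -0.1838  0.2352]
tip [ 0.5251 -0.156   0.224 ]
tip-.005 [ 0.5278 -0.1575  0.219 ]
arm1 [ 0.5565 -0.1576  0.2105]
arm2 [ 0.6126 -0.1568  0.2105]
tip tri (array([ 0.5269, -0.1559,  0.2216]), [0.9216454274622292, 0.9216454274621889])
```

View pics/w18c.png

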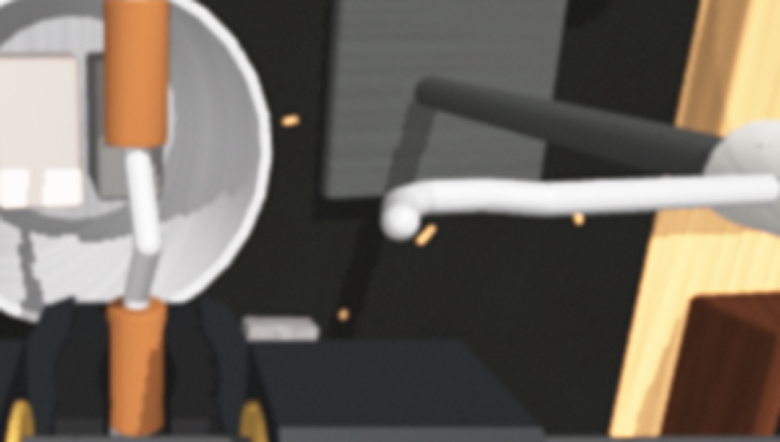

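```bash
python3 - <<'E'
from h import *
w=load('w18')
print(plane(w,287.7,223,.247),plane(w,266,186,.235-.064))
o,p,R0=now()
go([.5485,-.1852,.2356],R0)
E
```

```text
[ 0.467  -0.1527  0.247 ] [ 0.4638 -0.1506  0.171 ]
shift [0.163  0.0084 0.0234] turn [0. 0. 0.] rows>= 1.3190429653441327 0.0
```

Request:
send_rows(steps=[[1, 0, 0.005, 0, 0, 0, 0], [1, 0.005, 0.003, 0.0007, 0, 0, 0], [1, 0.012, 0, 0.0017, 0, 0, 0], [1, 0.02, 0, 0.0029, 0, 0, 0], [1, 0.025, 0, 0.0036, 0, 0, 0], [1, 0.025, 0, 0.0036, 0, 0, 0], [1, 0.025, 0, 0.0036, 0, 0, 0], [1, 0.02, 0, 0.0029, 0, 0, 0], [1, 0, 0, 0, 0, 0, 0]])

```text
time: 25.5
tool_pos: [0.5337, -0.1852, 0.2355]
tcp_rot: [0.0, 0.997, 0.007, 0.071]
contact_force: [-0.3, -0.5, -3.2]
grip_width: 0.116
```

```bash
python3 - <<'E'
from h import *
o,p,R0=now();print(o['time'],p,o['contact_force'],o['ft_torque'],o['grip_width'])
snap('wrist','w19');snap('scene','s19')
A=cv2.imread('pics/w19.png')[100:310,180:460];B=cv2.imread('pics/s19.png')[170:270,190:280]
cv2.imwrite('pics/w19c.png',np.hstack([cv2.resize(A,(440,330)),cv2.resize(B,(297,330),interpolation=cv2.INTER_CUBIC)]))
go([.5475,-.1855,.2356],R0)
E
```

```text
25.5 [ 0.5337 -0.1852  0.2355] [-0.2842 -0.5038 -3.2397] [-0.1172  0.1212  0.0377] 0.11583180808656497
shift [0.0301 0.0006 0.0039] turn [-0.0001  0.0004 -0.0004] rows>= 0.24302689375024794 0.009547944120423623
```

View pics/w19c.png

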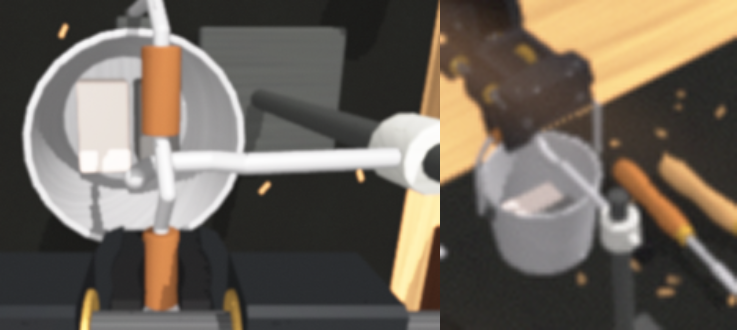

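Request:
send_rows(steps=[[1, 0.012, 0, 0.0017, 0, 0, 0], [1, 0.012, 0.0006, 0.0017, 0, 0, 0], [1, 0.006, 0, 0.0005, 0, 0, 0], [1, -0.0015, 0, 0.01, 0, 0, 0], [1, -0.002, 0, 0.014, 0, 0, 0], [1, -0.0015, 0, 0.01, 0, 0, 0], [1, -0.001, 0, 0.007, 0, 0, 0], [1, 0, 0, 0, 0, 0, 0], [1, 0, 0, 0, 0, 0, 0]])

```text
time: 26.72
tool_pos: [0.5479, -0.1856, 0.2152]
tcp_rot: [0.0, 0.997, 0.006, 0.071]
contact_force: [0.3, -0.9, -4.6]
grip_width: 0.117
```

```bash
python3 - <<'E'
from h import *
o,p,R0=now();print(o['time'],p,o['contact_force'],o['ft_torque'],o['grip_width'])
snap('wrist','w20');snap('scene','s20')
A=cv2.imread('pics/w20.png')[100:310,180:460];B=cv2.imread('pics/s20.png')[170:270,190:280]
cv2.imwrite('pics/w20c.png',np.hstack([cv2.resize(A,(440,330)),cv2.resize(B,(297,330),interpolation=cv2.INTER_CUBIC)]))
go([.5475,-.1855,.2],R0)
E
```

```text
26.725 [ 0.5479 -0.1856  0.2152] [ 0.3119 -0.8899 -4.5751] [-0.1553  0.1484 -0.0004] 0.1171779919041329
shift [-0.0053 -0.0002  0.0301] turn [ 0.     -0.0001  0.    ] rows>= 0.24465079945569249 0.0009825926046790493
```

View pics/w20c.png

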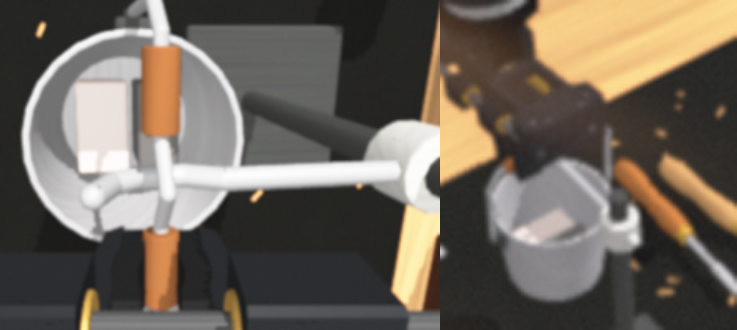

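Request:
send_rows(steps=[[1, -0.0008, 0, 0.005, 0, 0, 0], [1, -0.0008, 0, 0.005, 0, 0, 0], [1, -0.0008, 0, 0.005, 0, 0, 0], [1, -0.0006, 0, 0.004, 0, 0, 0], [1, 0, 0, 0, 0, 0, 0]])

```text
time: 27.45
tool_pos: [0.5476, -0.1855, 0.2052]
tcp_rot: [0.0, 0.997, 0.006, 0.071]
contact_force: [-0.1, 0.4, -3.9]
grip_width: 0.116
```

Request:
send_rows(steps=[[1, -0.0003, 0, 0.002, 0, 0, 0], [1, -0.0003, 0, 0.002, 0, 0, 0], [1, 0, 0, 0, 0, 0, 0]])

```text
time: 27.82
tool_pos: [0.5477, -0.1855, 0.2034]
tcp_rot: [0.0, 0.997, 0.006, 0.071]
contact_force: [0.0, -0.1, -3.8]
grip_width: 0.113
```

Request:
send_rows(steps=[[1, -0.0003, 0, 0.002, 0, 0, 0], [1, -0.0002, 0, 0.0015, 0, 0, 0], [1, 0, 0, 0, 0, 0, 0]])

```text
time: 28.2
tool_pos: [0.5478, -0.1855, 0.2016]
tcp_rot: [0.0, 0.997, 0.006, 0.071]
contact_force: [0.2, -0.2, -4.0]
grip_width: 0.116
```

Request:
send_rows(steps=[[1, -0.0003, 0, 0.002, 0, 0, 0], [1, 0, 0, 0, 0, 0, 0]])

```text
time: 28.45
tool_pos: [0.5479, -0.1857, 0.2007]
tcp_rot: [0.0, 0.997, 0.006, 0.071]
contact_force: [0.7, -0.2, -2.1]
grip_width: 0.119
```

Request:
send_rows(steps=[[1, -0.0002, 0, 0.0015, 0, 0, 0], [1, 0, 0, 0, 0, 0, 0]])

```text
time: 28.7
tool_pos: [0.5479, -0.1857, 0.2]
tcp_rot: [0.0, 0.997, 0.006, 0.071]
contact_force: [0.5, -0.4, -1.2]
grip_width: 0.118
```

Request:
send_rows(steps=[[1, -0.0002, 0, 0.0015, 0, 0, 0], [1, 0, 0, 0, 0, 0, 0]])

```text
time: 28.95
tool_pos: [0.5479, -0.1858, 0.1993]
tcp_rot: [0.0, 0.997, 0.006, 0.071]
contact_force: [0.4, -0.1, -0.6]
grip_width: 0.117
```

```bash
python3 - <<'E'
from h import *
o,p,R0=now();print(o['time'],p,o['contact_force'],o['ft_torque'],o['grip_width'])
snap('wrist','w21');snap('scene','s21')
A=cv2.imread('pics/w21.png')[100:310,180:460];B=cv2.imread('pics/s21.png')[170:270,190:280]
cv2.imwrite('pics/w21c.png',np.hstack([cv2.resize(A,(440,330)),cv2.resize(B,(297,330),interpolation=cv2.INTER_CUBIC)]))
E
```

```text
28.95 [ 0.5479 -0.1858  0.1993] [ 0.4216 -0.1012 -0.565 ] [-0.2783  0.0317  0.0225] 0.1170504230506059
```

View pics/w21c.png

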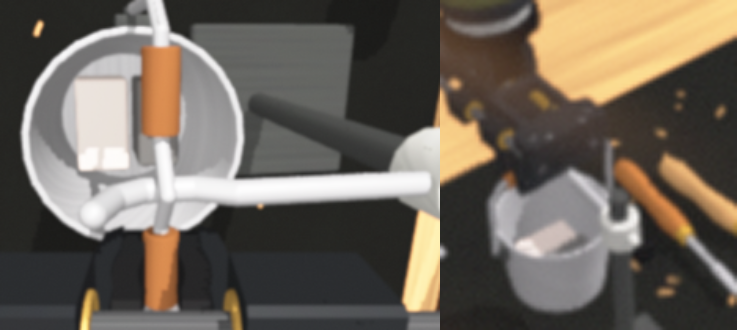

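Request:
send_rows(steps=[[1, -0.0002, 0, 0.0015, 0, 0, 0], [1, 0, 0, 0, 0, 0, 0]], squeeze=30)

```text
time: 29.3
tool_pos: [0.5482, -0.1858, 0.1986]
tcp_rot: [0.001, 0.997, 0.006, 0.072]
contact_force: [0.6, -2.1, 0.6]
grip_width: 0.128
```

Request:
send_rows(steps=[[1, 0, 0, 0, 0, 0, 0], [1, 0, 0, 0, 0, 0, 0]], squeeze=8)

```text
time: 29.55
tool_pos: [0.548, -0.1858, 0.1985]
tcp_rot: [0.0, 0.997, 0.006, 0.071]
contact_force: [1.6, -1.1, 0.3]
grip_width: 0.134
```

```bash
python3 - <<'E'
from h import *
o,p,R0=now();print(o['time'],p,o['contact_force'],o['ft_torque'],o['grip_width'])
snap('wrist','w22')
A=cv2.imread('pics/w22.png')[100:310,180:460]
cv2.imwrite('pics/w22c.png',cv2.resize(A,(660,495),interpolation=cv2.INTER_CUBIC))
E
```

```text
29.55 [ 0.548  -0.1858  0.1985] [ 1.563  -1.0803  0.2714] [-0.4212 -0.1658 -0.0762] 0.13382074875089506
```

View pics/w22c.png

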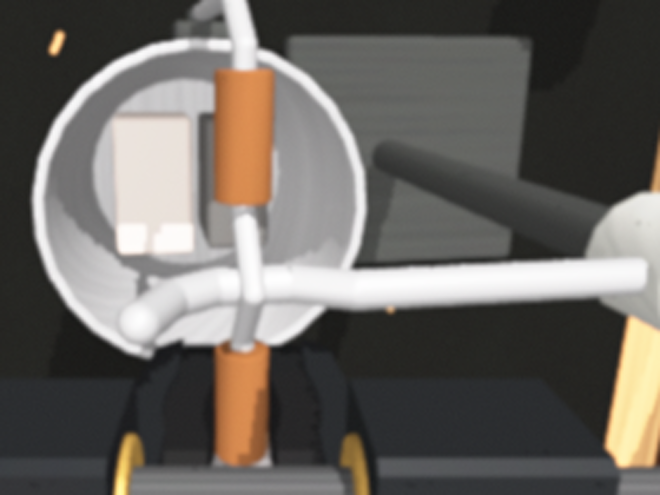

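Request:
send_rows(steps=[[0.8, 0, 0, 0, 0, 0, 0], [0.7, 0, 0, 0, 0, 0, 0], [0.6, 0, 0, 0, 0, 0, 0], [0.5, 0, 0, 0, 0, 0, 0], [0.4, 0, 0, 0, 0, 0, 0], [0.3, 0, 0, 0, 0, 0, 0], [0.2, 0, 0, 0, 0, 0, 0], [0.2, 0, 0, 0, 0, 0, 0]])

```text
time: 30.6
tool_pos: [0.5477, -0.1855, 0.1984]
tcp_rot: [0.0, 0.997, 0.006, 0.071]
contact_force: [-1.0, -0.3, -0.7]
grip_width: 0.4
```

```bash
python3 - <<'E'
from h import *
o,p,R0=now();print(o['time'],p,o['contact_force'],o['ft_torque'],o['grip_width'])
snap('wrist','w23');snap('scene','s23')
A=cv2.imread('pics/w23.png')[100:310,180:460];B=cv2.imread('pics/s23.png')[170:290,180:290]
cv2.imwrite('pics/w23c.png',np.hstack([cv2.resize(A,(440,330)),cv2.resize(B,(302,330),interpolation=cv2.INTER_CUBIC)]))
E
```

```text
30.6 [ 0.5477 -0.1855  0.1984] [-1.0433 -0.3274 -0.721 ] [ 0.0198  0.0576 -0.053 ] 0.3995732609901094
```

View pics/w23c.png

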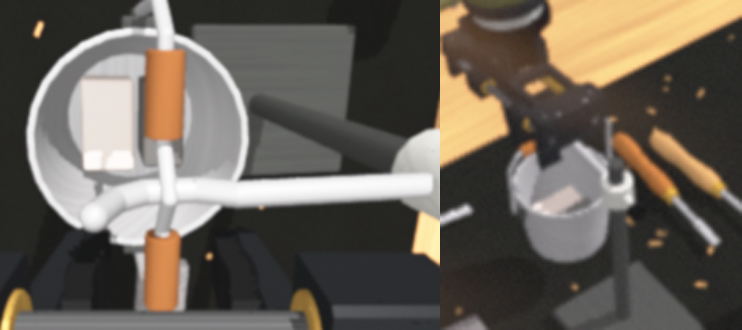

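Request:
send_rows(steps=[[0.2, 0, 0, -0.01, 0, 0, 0], [0.2, 0, 0, -0.02, 0, 0, 0], [0.2, 0, 0, -0.03, 0, 0, 0], [0.2, 0, 0, -0.05, 0, 0, 0], [0.2, 0, 0, -0.06, 0, 0, 0], [0.2, 0, 0, -0.06, 0, 0, 0], [0.2, -0.06, 0, -0.03, 0, 0, 0], [0.2, -0.06, 0, 0, 0, 0, 0], [0.2, -0.06, 0, 0, 0, 0, 0], [0.2, 0, 0, 0, 0, 0, 0]])

```text
time: 31.95
tool_pos: [0.4381, -0.1868, 0.3151]
tcp_rot: [-0.0, 0.997, 0.005, 0.071]
contact_force: [0.6, 0.7, 0.3]
grip_width: 0.399
```

```bash
python3 - <<'E'
from h import *
o,p,R0=now();print(o['time'],p,o['contact_force'],o['ft_torque'],o['grip_width'])
snap('wrist','w24');snap('scene','s24');snap('top','t24')
B=cv2.imread('pics/s24.png')[170:310,170:290];C=cv2.imread('pics/t24.png')[130:240,300:400]
cv2.imwrite('pics/s24c.png',np.hstack([cv2.resize(B,(377,440),interpolation=cv2.INTER_CUBIC),cv2.resize(C,(400,440),interpolation=cv2.INTER_CUBIC)]))
E
```

```text
31.95 [ 0.4381 -0.1868  0.3151] [0.6114 0.6682 0.3325] [-0.029   0.0131 -0.0223] 0.39914698321518133
```

View pics/s24c.png

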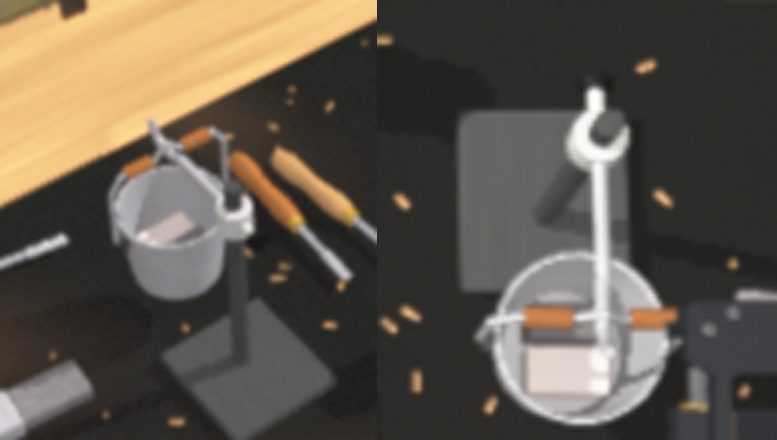

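View pics/w24.png

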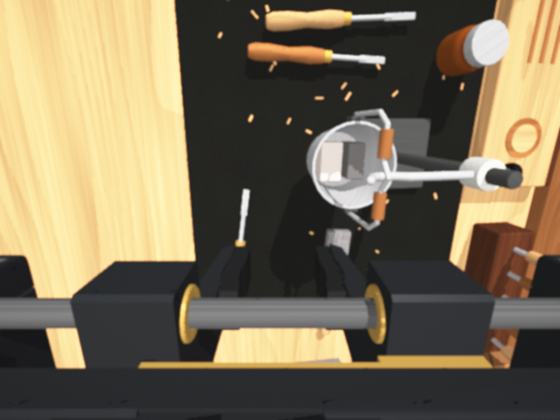

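View pics/t24.png

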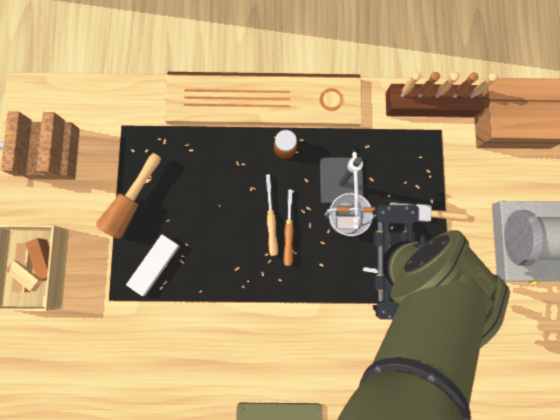

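The top view shows the bail hung on the hook at about (352,210), behind the tip at (357,219). The other tools are where they were. I'll wait a second and check that the pail hangs still.

Request:
send_rows(steps=[[0.2, -0.02, 0, -0.02, 0, 0, 0], [0.2, 0, 0, 0, 0, 0, 0], [0.2, 0, 0, 0, 0, 0, 0], [0.2, 0, 0, 0, 0, 0, 0], [0.2, 0, 0, 0, 0, 0, 0], [0.2, 0, 0, 0, 0, 0, 0], [0.2, 0, 0, 0, 0, 0, 0], [0.2, 0, 0, 0, 0, 0, 0]])

```text
time: 33.1
tool_pos: [0.4289, -0.1868, 0.3228]
tcp_rot: [0.0, 0.997, 0.006, 0.071]
contact_force: [0.3, 0.5, -0.7]
grip_width: 0.399
```

```bash
python3 - <<'E'
from h import *
snap('scene','s25');c=snap('top','t25');s=load('s25')
for a,b,box in [('s24','s25',(180,200,260,320)),('scene0','s25',(300,340,160,260))]:
    A=cv2.imread(f'pics/{a}.png').astype(int);B=cv2.imread(f'pics/{b}.png').astype(int)
    d=np.abs(A-B).max(2); print(a,b,d[205:275,200:245].max(),d[205:275,200:245].mean())
d=np.abs(cv2.imread('pics/t24.png').astype(int)-cv2.imread('pics/t25.png').astype(int)).max(2); print(d[190:240,325:360].mean(),d[190:240,325:360].max())
# tools moved? compare hard regions top0 vs t25
d=np.abs(cv2.imread('pics/top0.png').astype(int)-cv2.imread('pics/t25.png').astype(int)).max(2)
for n,b in dict(gouges=(160,275,255,305),mallet=(145,245,95,165),stone=(230,300,125,182),jar=(125,162,268,302),brushHandle=(205,222,432,470)).items(): print(n,d[b[0]:b[1],b[2]:b[3]].mean(),(d[b[0]:b[1],b[2]:b[3]]>40).sum())
B=cv2.imread('pics/s25.png')[170:310,170:290];cv2.imwrite('pics/s25c.png',cv2.resize(B,None,fx=4,fy=4,interpolation=cv2.INTER_CUBIC))
# bail upper wire location
f=lambda a,b:(s,170+(a+.5)/4-.5,170+(b+.5)/4-.5)
E
```

```text
s24 s25 6 1.5225396825396826
scene0 s25 194 48.956825396825394
0.6274285714285714 2
gouges 5.506086956521739 125
mallet 3.733857142857143 0
stone 2.587719298245614 0
jar 3.433227344992051 0
brushHandle 5.054179566563468 0
```

View pics/s25c.png

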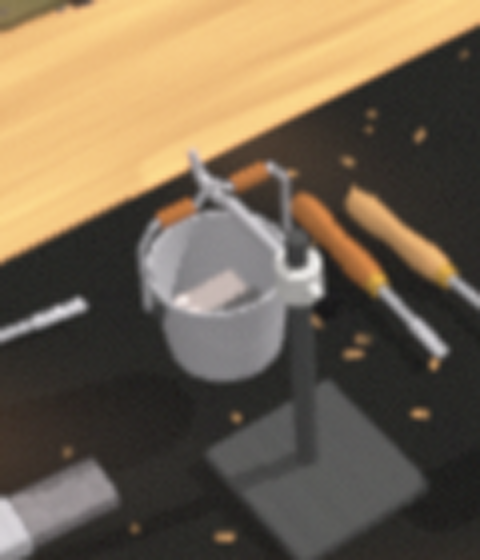

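```bash
python3 - <<'E'
from h import *
for n in ('top0','t25'):
    c=load(n);hsv=cv2.cvtColor(c['pixels'][160:275,255:305],cv2.COLOR_RGB2HSV);m=cv2.inRange(hsv,(5,110,90),(25,255,255))
    k,l,st,ce=cv2.connectedComponentsWithStats(m);print(n,[(int(st[i][4]),ce[i]) for i in range(1,k) if st[i][4]>60])
d=np.abs(cv2.imread('pics/top0.png').astype(int)-cv2.imread('pics/t25.png').astype(int)).max(2)
v,u=np.where(d[160:275,255:305]>40);print(u.min()+255,u.max()+255,v.min()+160,v.max()+160)
print(job_done())
E
```

```text
top0 [(321, array([17.0841, 72.7103])), (391, array([33.0128, 83.3887]))]
t25 [(255, array([17.4392, 72.8863])), (395, array([32.9924, 83.2228]))]
267 272 195 243
the job is handed in; nothing more can be done
None
```

The pail is hanging from the hook by its bail, in the dip just behind the tip, and I handed the job in at about 33 s. However, the pail tipped while I was raising the bail, so it did not stay standing the whole time.

**What went wrong:**
- **First lift:** the light-grip lift of the bail tipped the pail by a few degrees.
- **Loose push:** the push that followed tipped it about 15–20°. I backed off and set it down gently; it ended up standing about 10 mm from where it had been and yawed a few degrees.
- **Second try:** I gripped the bail firmly and turned the tool with it. In the pictures the pail stayed level and in place, and the bail came upright.

**How it was hung:** I gripped the right-hand grip, lifted the pail (about 4 N), passed the bail over the hook tip and lowered it in small steps. The hook took weight with the tool at about 0.201 m, within about 1 mm of what the cameras suggested. I let go once the force on the tool had gone from −4 N to about 0 N, so the hook was carrying the pail.

**Last checks:**
- **Stillness:** two pictures about 1 s apart showed no motion of the pail beyond image noise. The gripper was clear of everything.
- **Other tools:** the mallet, oilstone, jar and brush handle showed no visible change. I did not check the dark-handled gouge (gouge_c) numerically.
- **Gouges beside the pail:** one was unchanged. The other moved 0.4 px in its centre, but its visible area shrank from 321 to 255 px. I put that down to shadow and did not confirm it.

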